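# Expose a resin test ball to the curing lamp from two sides

### The job

Test the curing lamp on the resin ball that lies in the steel pan: first clear the light by nesting the mixing cup that stands on the lamp's reflector fully down into the stack of two equal cups. Then lift the pan by its handle and hold it level over the middle of the reflector, about 5 cm clear of the lamp's foot plate, with the handle pointing straight away from the lamp's column, for two seconds; there turn it a quarter turn clockwise as seen from above about its own middle, so that it stays over the reflector with the ball resting in its middle. Finish while still holding the pan there, level, still and clear of everything; do not tip the pan or let the ball run up to its rim, and leave everything else on the bench where it is.

Things in the scene. Friction and masses are not known exactly. Their poses are not given: they have to be found in the camera images.
- lamp: spot-curing lamp fixed to the bench, left of the robot. Origin: centre of the white round reflector (60 mm, flush in the foot plate) at bench level; z up; x points from the reflector level to the lamp's column; y is left when looking along x. Dark steel foot plate 6 mm thick, x -65 to 235 mm, y -70 to 70 mm. White housing with the column from x 123 mm on, y -65 to 65, 56 mm high
- lens (a point): centre of the lamp head's lens (bezel 52 mm wide), 105 mm along the lamp's x from the reflector's centre and 165 mm above the bench, looking obliquely down over the reflector; the head and its cable rise from there away from the reflector to 240 mm height. No part of head, column or housing is nearer than 85 mm level to the reflector's centre
- cup_mid (a point): centre (half-way up) of the stray white mixing cup that stands on the reflector: tapering, round, 58 mm high, rim 56 mm and foot 36 mm in outer diameter, wall 1.6 mm, 11 to 20 g, no handle; its inner floor is 19 mm above its underside; z along its axis, up to the rim
- stack_top_mid (a point): centre (half-way up) of the upper of two equal mixing cups standing nested on the bench to the robot's right, same shape and size as the stray cup; z along its axis to the rim. Nested cups rest on each other's inner floor with 1.7 mm play all round, each 19 mm higher than the one below (the stack's rim is 77 mm above the bench, 96 mm with the third cup)
- dish_mid (a point): centre of the steel curing pan, 16 mm above its underside (half-way up): round dished bowl, 104 mm across the rim, 32 mm high, on a foot 56 mm across; z up; x points from the middle out along the handle. The floor is a shallow cone (20 degrees) that steepens to the rim, so the ball settles in the middle. 0.11 to 0.20 kg
- dish_grip (a point): middle of the pan's handle: 90 mm from the bowl's axis and 27 mm above the pan's underside (11 mm above dish_mid). Straight flat bar along the pan's x, 12 mm wide, 14 mm high, reaching from the rim to 126 mm from the bowl's axis; x along the handle outwards, z up
- ball_center (a point): centre of the loose ball of pink dental resin, 24 mm in diameter, about 11 g, in the middle of the pan
- cast: bystander, to the right, beyond the cup stack: white plaster jaw cast, 65 x 64 x 32 mm; origin at its underside
- beaker: bystander, beyond the pan: larger clear mixing beaker, rim 76 mm wide, 85 mm high; origin at its underside
- spatula: bystander, close to the robot: mixing spatula lying down, 190 mm long; origin at its underside
- brush: bystander, beyond the lamp: brush lying down, 170 mm long; origin at its underside
- jar: bystander, close to the robot, right: low brown jar, 48 mm wide, 55 mm high; origin at its underside
- bottle_pink: bystander, far right: bottle with pink liquid, 190 mm high; origin at its underside

How it is judged:
On the way, in this order (a step that is already met when the one before it is completed fails the run):
1. the stray cup is let go, nested fully down and upright in the stack (horizontal distance between cup_mid and stack_top_mid below 0.006 m and z of cup_mid in the frame of stack_top_mid between 0.013 and 0.023 m and angle between each of cup_mid, stack_top_mid's own z axis and vertical below 0.15 rad and height (world z) of stack_top_mid below 0.054 m and contact force between cup and the fingers below 0.05 N and linear speed of cup below 0.02 m/s), for 0.2 s.
2. the pan is held level over the reflector, clear of the foot plate, its handle pointing straight away from the lamp's column, the ball in its middle, for two seconds (horizontal distance between dish_mid and lamp below 0.02 m and height (world z) of dish_mid between 0.045 and 0.105 m and angle between dish_mid's own z axis and vertical below 0.14 rad and horizontal distance between ball_center and dish_mid below 0.012 m and contact force between dish and the fingers above 2 N and contact force between dish and lamp below 0.1 N and contact force between ball and the fingers below 0.1 N and angle between the x axis of dish_mid and the x axis of lamp, either way round below 0.2 rad and x of dish_grip in the frame of lamp below -0.06 m), for 1.5 s.
3. half-way through the clockwise quarter turn the pan is still over the reflector, held and level, the ball in its middle (horizontal distance between dish_mid and lamp below 0.03 m and height (world z) of dish_mid between 0.045 and 0.105 m and angle between dish_mid's own z axis and vertical below 0.14 rad and horizontal distance between ball_center and dish_mid below 0.012 m and contact force between dish and the fingers above 2 N and contact force between dish and lamp below 0.1 N and contact force between ball and the fingers below 0.1 N and x of dish_grip in the frame of lamp below -0.035 m and y of dish_grip in the frame of lamp above 0.035 m), for 0.02 s.
At the end, for the whole second after the job is handed in: Pan held still by gripper alone: its middle within 20 mm of the reflector's, underside 23-83 mm over the foot plate, tilt under 8 deg, handle a quarter turn clockwise (within 11 deg), ball within 12 mm of the middle; third cup nested, upright (6 mm sideways, 4 mm high), free (all of step 1 and horizontal distance between dish_mid and lamp below 0.02 m and height (world z) of dish_mid between 0.045 and 0.105 m and angle between dish_mid's own z axis and vertical below 0.14 rad and horizontal distance between ball_center and dish_mid below 0.012 m and contact force between dish and the fingers above 2 N and contact force between dish and lamp below 0.1 N and contact force between ball and the fingers below 0.1 N and angle between the x axis of dish_mid and the y axis of lamp, either way round below 0.2 rad and y of dish_grip in the frame of lamp above 0.06 m and linear speed of dish below 0.03 m/s and linear speed of ball below 0.04 m/s); the arm keeps its last pose, push and grip.
It fails at once if the pan is tipped (over 17 degrees) (angle between dish_mid's own z axis and vertical above 0.3 rad).
It fails at once if the ball runs up to the pan's rim (over 28 mm from its middle) (horizontal distance between ball_center and dish_mid above 0.028 m).
It fails at once if a bystander is moved by more than 25 mm (distance of any of cast, beaker, spatula, brush, jar, bottle_pink from where it was at the start of the episode above 0.025 m).
It also fails if it takes over 72 s, if anything falls off the work surface, if the arm or the gripper's body presses on something with over 40 N, if the wrist force passes 120 N, or if a joint passes its speed limit or range.

### The arm

A 7-joint arm with a two-finger parallel gripper is mounted at the origin on the work surface. World frame = base frame: x ahead of the robot, y to its left, z up, the work surface at z = 0. Lengths are in m, angles in rad, forces in N, time in s.
With the tool pointing down it reaches from about 0.35 to 0.9 m from the base axis. Payload 8.1 kg.
Tool frame: the origin (TCP) lies at the very end of the fingers, on their centre line; the grasp point (between the pads) lies 19 mm behind it; z points along the fingers, y is the direction in which the jaws open and shut (so a half turn about z gives the same grasp; the last joint's range is limited). The gripper opens to 92 mm and grips with 3 to 60 N. Pads are 19 mm wide; open, the fingers measure 130 mm over their backs; the gripper's body (75 mm by 190 mm) begins 47 mm behind the grasp point.
Start: joints at [-1.349, 0.434, 0.025, 1.573, -0.012, 1.134, -0.075], TCP at [0.199, 0.592, 0.227] pointing down, gripper open.
Joint ranges: [-2.62, 2.62], [-0.44, 2.09], [-1.27, 1.32], [0.08, 2.57], [-1.32, 4.46], [0.12, 2], [-2.74, 2.74]. Speed limits (rad/s): [2.22, 2.22, 3.01, 3.01, 3.14, 3.14, 3.14].

### API

Orientations are given as a rotation vector (axis times angle).
In Python, from cell import observe, get_image, sign_off gives the robot as it stands.
- The arm moves only by the tool arm_command, never from a script. Its argument "deltas" is a list of rows, each an object with "xyz": the shift along the tool's x, y, z in cm, a list of three; "turn": the turn about the tool's z in degrees; "jaw": the closure in counts, from 0 (fully open) to 255 (shut). A call has 1 to 5 rows; each row is the pose to reach, as a shift and turn from the pose measured when the call began, along the tool's axes at that moment; what a row does not reach only later rows make up. A row lasts 1/12 s, in which the tool goes at most 41.7 mm and 7.16 degrees, less where a joint would pass 70% of its speed; a pose out of reach is approached as far as the arm can. A call with a gripper value outside its range is refused whole. The fingers move at their own pace and stop on an object; "force" is the grip in N (left out, the last holds). Time passes only in rows, so rows that repeat a pose let the fingers close. It gives the time, the measured TCP pose, the force and the opening at its end, in the units of the state.
- observe(): the state, without advancing time (a new reading comes with each control period).
- get_image(name): name is "side" or "top"; returns a dict with "frame" (384x512x3 uint8, red, green, blue), "depth" (384x512 float32, m along the optical axis (not along the pixel's ray), 0 where there is no reading), "camera_matrix" (3x3 intrinsics, pixels), "cam_to_world" (4x4, takes a point from camera to world coordinates). Camera axes: x right, y up, looking along -z (the intrinsics and any distortion apply to the point x, -y, -z); pixel columns grow to the right and rows downward; lengths in m; the calibration is good to about 2 mm. A picture is of the moment at which its call begins.
- sign_off(): hands the job in, once; it reports no verdict.
The state is a dict: "clock": time; "joints": joint angles; "dq": joint speeds; "joint_efforts": joint torques, N m; "position": TCP position; "ee_rot": TCP orientation; "force": force on the tool from outside, world axes, zero at the start; "ft_torque": the same for the moment, N m; "width": opening from 0.0 (shut) to 1.0 (fully open).
Only numpy, scipy, OpenCV 4.12 (cv2) and the standard library are available. Lean on these libraries where they do the work, as an engineer would, in place of code of your own. Each camera call takes 0.05 s, during which the arm holds its last target.

## Working session

There is one attempt and no reset: what is moved stays moved. The work goes in short steps, Python scripts to look and compute and a tool call to move; the robot and the scene stay as the last step left them, time stands still between calls to the robot, and variables do not carry over. Pictures are saved under pics/ and viewed, and the job is handed in when it is done.

Besides the shell and the picture viewer there is one more tool, called after ">>>" by a JSON object that holds its "api" and its "payload", one argument or row to a line. arm_command: Moves the arm, as the interface text tells. Its arguments: {"type":"object","properties":{"deltas":{"type":"array","items":{"type":"object","properties":{"xyz":{"type":"array","items":{"type":"number"}},"turn":{"type":"number"},"jaw":{"type":"number"}}}},"force":{"type":"number"}},"required":["deltas"]}

```bash
ls; mkdir -p pics
python3 - <<'E'
from cell import observe,get_image
import cv2,numpy as np
print(observe())
for n in("side","top"):
    d=get_image(n); cv2.imwrite(f"pics/{n}0.png",cv2.cvtColor(d["frame"],cv2.COLOR_RGB2BGR)); np.savez(f"{n}0.npz",**d)
    print(n,d["camera_matrix"],d["cam_to_world"],[k for k in d])
E
```

```text
pics
{'clock': 0.0, 'joints': array([-1.34861001,  0.4352084 ,  0.02497092,  1.57410967, -0.01157739,
        1.13394206, -0.07511787]), 'dq': array([ 0.00086859, -0.00105963,  0.00186216, -0.00110434,  0.00058395,
       -0.00053529,  0.00223674]), 'joint_efforts': array([ 1.85463236e-04, -6.67855167e+01,  9.84759182e-01, -3.14450705e+01,
       -6.05320581e-02,  4.27888229e-02,  2.03947584e-04]), 'position': array([0.19934212, 0.59183237, 0.22594912]), 'ee_rot': array([-5.08037658e-01, -3.10015147e+00,  2.38812906e-03]), 'force': array([-0.29095317,  0.21632717, -0.35656666]), 'ft_torque': array([0.01442301, 0.01799078, 0.03284331]), 'width': 0.9975550776159781}
side [[357.68195204   0.         256.10668183]
 [  0.         357.68195204 191.06699372]
 [  0.           0.           1.        ]] [[-0.99884624  0.00993983 -0.04698294  0.52890099]
 [-0.04331155 -0.60906316  0.79193824  0.59062873]
 [-0.02074384  0.79305943  0.60879096  0.59592944]
 [ 0.          0.          0.          1.        ]] ['frame', 'depth', 'camera_matrix', 'cam_to_world']
top [[463.33150585   0.         255.80362699]
 [  0.         463.33150585 192.98806154]
 [  0.           0.           1.        ]] [[-0.01455001  0.98504554 -0.17167874  0.36276536]
 [-0.99989197 -0.01397577  0.00455308 -0.06173395]
 [ 0.00208565  0.17172644  0.98514247  1.23691247]
 [ 0.          0.          0.          1.        ]] ['frame', 'depth', 'camera_matrix', 'cam_to_world']
```

View pics/side0.png

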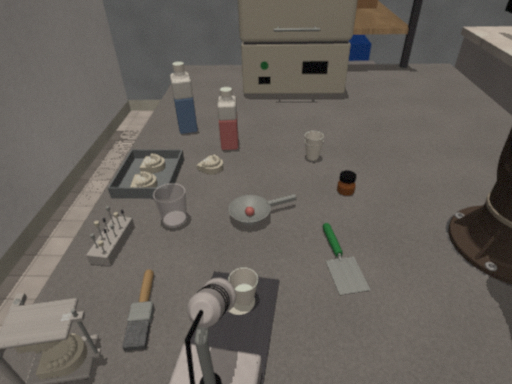

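View pics/top0.png

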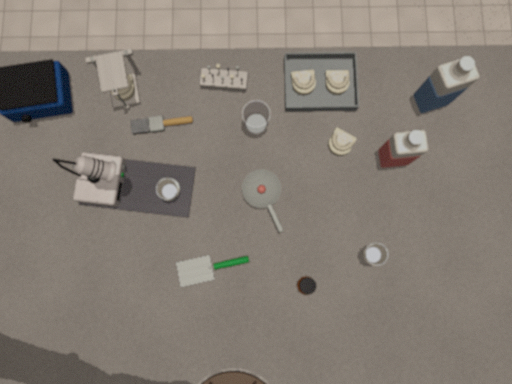

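Side view: lamp and foot plate at about (235,320), stray cup (242,290), pan (250,210), stack (314,145). Top view: cup (168,189), foot plate x 115–195, pan (262,188) with handle to (281,230), stack (375,255). Next I measure these from depth.

```bash
cat > h.py <<'E'
import numpy as np,cv2
def cloud(d):
    K=d["camera_matrix"];T=d["cam_to_world"];z=d["depth"];h,w=z.shape
    u,v=np.meshgrid(np.arange(w),np.arange(h))
    x=(u-K[0,2])/K[0,0]*z; y=(v-K[1,2])/K[1,1]*z
    P=np.stack([x,-y,-z],-1)@T[:3,:3].T+T[:3,3]; P[z==0]=np.nan
    return P
def load(n): return dict(np.load(n))
def circ(p):
    A=np.c_[2*p,np.ones(len(p))]; s=np.linalg.lstsq(A,(p**2).sum(1),rcond=None)[0]
    return s[:2],np.sqrt(s[2]+s[0]**2+s[1]**2)
def proj(d,X):
    T=d["cam_to_world"];K=d["camera_matrix"];c=(np.asarray(X)-T[:3,3])@T[:3,:3]
    return np.array([K[0,0]*c[...,0]/-c[...,2]+K[0,2],K[1,1]*-c[...,1]/-c[...,2]+K[1,2]]).T
E
python3 - <<'E'
from h import *
np.set_printoptions(precision=4,suppress=True)
for n in("top","side"):
    d=load(n+"0.npz");P=cloud(d);f=d["frame"]
    print(n)
    # approx pixel lookup
    px={"top":dict(cup=(168,189),stack=(374,254),dish=(262,188),hend=(279,226),bench=(300,220),plate=(140,205)),"side":dict(cup=(242,290),stack=(314,145),dish=(249,210),hend=(285,202),bench=(200,260),plate=(262,330))}[n]
    for k,(u,v) in px.items(): print(k,P[v,u],f[v,u])
    for k,R,zr in (("cup",.05,(.05,.07)),("stack",.05,(.068,.09)),("dish",.07,(.026,.04))):
        u,v=px[k];c=P[v,u,:2]
        m=(np.hypot(*(P[...,:2]-c).transpose(2,0,1))<R)&(P[...,2]>zr[0])&(P[...,2]<zr[1])
        p=P[m]
        if len(p)>5: print(k,len(p),p.mean(0),circ(p[:,:2]),p[:,2].min(),p[:,2].max())
E
```

```text
top
cup [0.588  0.1659 0.025 ] [194 194 197]
stack [ 0.4082 -0.3681  0.0397] [192 193 196]
dish [ 0.5865 -0.0839  0.0287] [187 116 103]
hend [ 0.4845 -0.1265  0.0317] [164 163 152]
bench [ 0.5031 -0.185  -0.0005] [132 124 113]
plate [0.5485 0.243  0.0089] [93 85 87]
cup 94 [0.5887 0.1701 0.0591] (array([0.5839, 0.1633]), np.float64(0.02598282655583403)) 0.05018407804184588 0.06705719618365857
stack 82 [ 0.4091 -0.3727  0.0743] (array([ 0.4086, -0.364 ]), np.float64(0.026341929441486295)) 0.06803645530426716 0.07992910800026132
dish 390 [ 0.5832 -0.0824  0.0297] (array([ 0.5843, -0.0825]), np.float64(0.046417987391619994)) 0.02600623008910352 0.037637852423849205
side
cup [0.5868 0.16   0.0229] [189 190 172]
stack [ 0.4087 -0.3396  0.0552] [116 109  99]
dish [ 0.5868 -0.0722  0.0279] [164  99  90]
hend [ 0.4981 -0.1126  0.0214] [82 80 75]
bench [ 0.688   0.0641 -0.002 ] [112 106  99]
plate [0.5461 0.2314 0.0034] [63 61 62]
cup 249 [0.5817 0.16   0.0571] (array([0.5826, 0.1656]), np.float64(0.026020319688475218)) 0.050138627387272816 0.06371429885844282
stack 77 [ 0.4063 -0.3622  0.0714] (array([ 0.4073, -0.3625]), np.float64(0.02591299360345754)) 0.0682686322226701 0.07532177495771653
dish 256 [ 0.5818 -0.0871  0.0286] (array([ 0.5835, -0.0799]), np.float64(0.04720163115068713)) 0.026021270152354115 0.033741593744176734
```

Run:
```python
import cv2
a=cv2.imread("pics/top0.png")
b=cv2.resize(a[130:270,60:200],None,fx=4,fy=4,interpolation=cv2.INTER_CUBIC);cv2.imwrite("pics/lampz.png",b)
s=cv2.imread("pics/side0.png")
import numpy as np
b=np.hstack([cv2.resize(a[160:240,230:300],(350,400)),cv2.resize(a[230:280,340:410],(420,300)).__class__ and cv2.resize(a[225:285,345:405],(400,400))]);cv2.imwrite("pics/dz.png",b)
```

```text
(no output)
```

View pics/lampz.png

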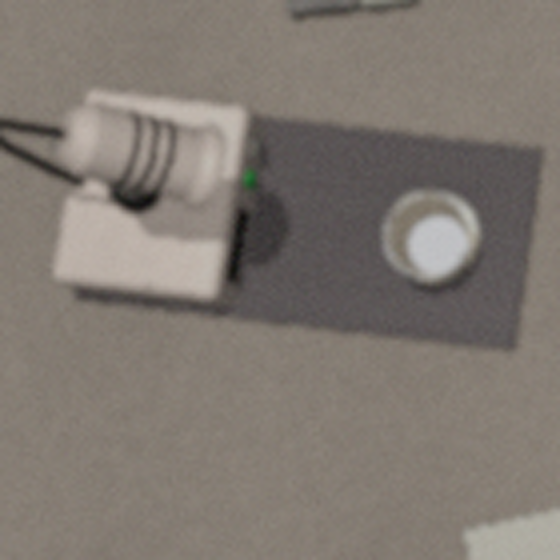

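View pics/dz.png

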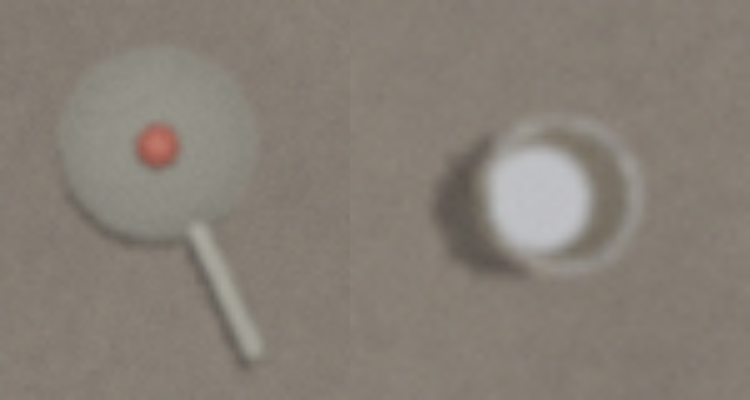

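```bash
cat >> h.py <<'E'
def ray(d,uv,z):
    K=d["camera_matrix"];T=d["cam_to_world"];uv=np.atleast_2d(uv).astype(float)
    c=np.c_[(uv[:,0]-K[0,2])/K[0,0],-(uv[:,1]-K[1,2])/K[1,1],-np.ones(len(uv))]@T[:3,:3].T
    s=(z-T[2,3])/c[:,2]; return (T[:3,3]+c*s[:,None])
E
python3 - <<'E'
from h import *
np.set_printoptions(precision=4,suppress=True)
d=load("top0.npz")
TR,BR,BL=ray(d,[(195.5,167),(189,217.2),(78.75,203)],.006)
print(TR,BR,BL,np.linalg.norm(TR-BR),np.linalg.norm(BR-BL))
print("cup",ray(d,(167.75,189.25),.064)); print("stack",ray(d,(377.25,253.9),.077))
print("dish",ray(d,(261.5,188.5),.032),"ball",ray(d,(261.4,189),.02))
a,b=ray(d,[(269,205),(280.4,231)],.034); print("handle",a,b,np.degrees(np.arctan2(*(b-a)[1::-1])))
# plate from depth/colour: dark pixels near plate
P=cloud(d);f=d["frame"].astype(int)
m=(f.sum(2)<300)&(P[...,2]<.02)&(P[...,0]>.48)&(P[...,0]<.69)&(P[...,1]>.08)&(P[...,1]<.33)
m=cv2.morphologyEx(m.astype(np.uint8),cv2.MORPH_OPEN,np.ones((5,5)))
v,u=np.nonzero(m); q=ray(d,np.c_[u,v],.006)
r=cv2.minAreaRect((q[:,:2]*1000).astype(np.float32)); print(r,cv2.boxPoints(r))
# handle from top depth
m=(P[...,2]>.02)&(P[...,2]<.05)&(P[...,0]<.535)&(P[...,0]>.44)&(abs(P[...,1]+.11)<.05)
p=P[m];c=p[:,:2].mean(0);w=np.linalg.svd(p[:,:2]-c)[2][0] if 0 else np.linalg.svd(p[:,:2]-c,full_matrices=False)[2][0]
print(len(p),p.mean(0),np.degrees(np.arctan2(w[1],w[0])))
s=load("side0.npz");im=cv2.cvtColor(s["frame"],cv2.COLOR_RGB2BGR)
cv2.imwrite("pics/sidez.png",np.hstack([cv2.resize(im[180:240,220:300],(400,300),interpolation=2),cv2.resize(im[120:170,290:340],(300,300),interpolation=2)]))
cv2.imwrite("pics/sidez2.png",cv2.resize(im[250:384,170:290],(480,536),interpolation=2))
E
```

```text
[0.6514 0.0957 0.006 ] [0.5142 0.112  0.006 ] [0.5567 0.4082 0.006 ] 0.13822683885047252 0.29927664368165824
cup [[0.5801 0.1592 0.064 ]]
stack [[ 0.4069 -0.3667  0.077 ]]
dish [[ 0.5846 -0.0825  0.032 ]] ball [[ 0.5854 -0.0825  0.02  ]]
handle [ 0.5399 -0.1014  0.034 ] [ 0.4712 -0.1297  0.034 ] -157.60987996303822
((595.4329223632812, 200.91946411132812), (193.90843200683594, 138.6910400390625), 82.6889419555664) [[514.3132 113.5781]
 [651.8766  95.9289]
 [676.5527 288.2608]
 [538.9892 305.9101]]
126 [ 0.5032 -0.1167  0.0324] -155.8580375528592
```

View pics/sidez.png

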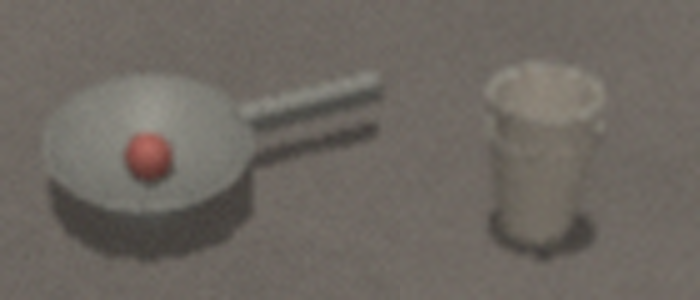

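View pics/sidez2.png

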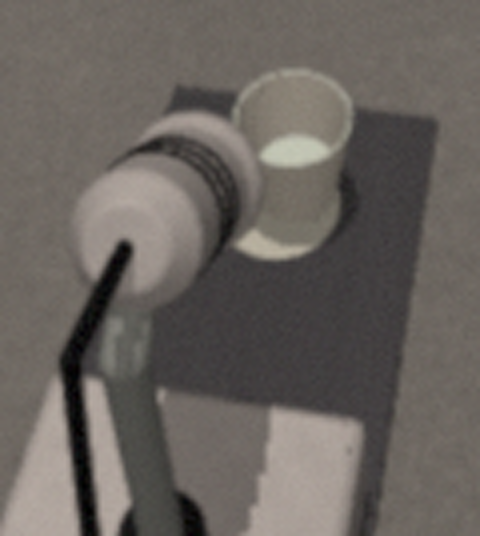

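Run:
```python
from h import *
np.set_printoptions(precision=4,suppress=True)
d=load("side0.npz")
for n,uv,z in(("cup",(243.25,277.5),.064),("stack",(314.2,135.8),.077),("dish",(249.4,208.6),.032),("near",(279.25,280.25),.006),("far",(213.75,272),.006),("hend",(295.5,195.5),.03)): print(n,ray(d,uv,z)[0])
```

```text
cup [0.5824 0.1628 0.064 ]
stack [ 0.4084 -0.3559  0.077 ]
dish [ 0.5857 -0.0726  0.032 ]
near [0.5142 0.1212 0.006 ]
far [0.6513 0.1034 0.006 ]
hend [ 0.4713 -0.1287  0.03  ]
```

```bash
cat >> h.py <<'E'
from scipy.spatial.transform import Rotation as Ro
def plan(x,y,z,yaw=None):
    from cell import observe
    o=observe();R=Ro.from_rotvec(o["ee_rot"]).as_matrix();p=o["position"]
    cy=np.degrees(np.arctan2(R[1,1],R[0,1]))
    d=R.T@(np.array([x,y,z])-p)*100
    t=0 if yaw is None else (cy-yaw+180)%360-180
    print("t%.2f p"%o["clock"],p.round(4),"yaw%.1f tilt%.1f"%(cy,np.degrees(np.arccos(min(1,-R[2,2])))),"F",o["force"].round(1),"w%.3f"%o["width"],"j",o["joints"].round(2))
    print("-> xyz cm",d.round(2),"turn",round(t,1))
E
python3 -c "
from h import *
plan(.42,.15,.23,-7.4)"
```

```text
t0.10 p [0.1994 0.5919 0.226 ] yaw71.4 tilt0.1 F [ 0.  -1.1 -0.6] w0.996 j [-1.35  0.44  0.02  1.57 -0.01  1.13 -0.08]
-> xyz cm [-35.01 -34.83  -0.34] turn 78.8
```

>>> {"api": "arm_command", "payload": {
  "deltas": [
    {"xyz": [-2.5, -2.5, 0], "turn": 6, "jaw": 0},
    {"xyz": [-5, -5, 0], "turn": 13, "jaw": 0},
    {"xyz": [-8, -8, 0], "turn": 20, "jaw": 0},
    {"xyz": [-11, -11, 0], "turn": 27, "jaw": 0},
    {"xyz": [-14, -14, 0], "turn": 34, "jaw": 0}
  ]
}}

```text
clock: 0.52
position: [0.2867, 0.4145, 0.2259]
ee_rot: [1.4, 2.812, -0.003]
force: [0.4, -0.0, 0.3]
width: 0.999
```

```bash
python3 -c "
from h import *
plan(.42,.15,.23,-7.4)"
```

```text
t0.52 p [0.2867 0.4145 0.2259] yaw37.1 tilt0.1 F [ 0.4 -0.   0.3] w0.999 j [-1.23  0.24  0.19  1.87 -0.05  1.04 -0.37]
-> xyz cm [-29.15  -5.3   -0.37] turn 44.5
```

>>> {"api": "arm_command", "payload": {
  "deltas": [
    {"xyz": [-4, -0.7, 0], "turn": 7, "jaw": 0},
    {"xyz": [-8, -1.4, 0], "turn": 14, "jaw": 0},
    {"xyz": [-12, -2.2, 0], "turn": 21, "jaw": 0},
    {"xyz": [-16, -3, 0], "turn": 28, "jaw": 0},
    {"xyz": [-20, -3.7, 0], "turn": 35, "jaw": 0}
  ]
}}

```text
clock: 0.93
position: [0.3778, 0.2306, 0.2261]
ee_rot: [2.188, 2.254, -0.003]
force: [1.1, 0.5, -0.3]
width: 0.999
```

```bash
python3 -c "
from h import *
plan(.5815,.161,.15,-7.4)"
```

```text
t0.93 p [0.3778 0.2306 0.2261] yaw1.7 tilt0.1 F [ 1.1  0.5 -0.3] w0.999 j [-1.02  0.13  0.4   2.02 -0.06  1.01 -0.56]
-> xyz cm [-7.55 20.16  7.6 ] turn 9.1
```

>>> {"api": "arm_command", "payload": {
  "deltas": [
    {"xyz": [-3, 3, 0], "turn": 4, "jaw": 0},
    {"xyz": [-5.5, 6, 0], "turn": 9, "jaw": 0},
    {"xyz": [-7.5, 9.5, 0], "turn": 9, "jaw": 0},
    {"xyz": [-7.5, 13.3, 0], "turn": 9, "jaw": 0},
    {"xyz": [-7.5, 17.1, 0], "turn": 9, "jaw": 0}
  ]
}}

```text
clock: 1.35
position: [0.5525, 0.1589, 0.2261]
ee_rot: [2.36, 2.073, -0.003]
force: [-0.0, 1.2, 0.7]
width: 1.0
```

```bash
python3 -c "
from h import *
plan(.5815,.161,.12,-7.4)"
```

```text
t1.35 p [0.5525 0.1589 0.2261] yaw-7.4 tilt0.1 F [-0.   1.2  0.7] w1.000 j [-0.75  0.37  0.51  1.73 -0.2   1.09 -0.3 ]
-> xyz cm [ 0.6   2.86 10.6 ] turn -0.0
```

>>> {"api": "arm_command", "payload": {
  "deltas": [
    {"xyz": [0.6, 2.9, 2], "turn": 0, "jaw": 0},
    {"xyz": [0.6, 2.9, 5], "turn": 0, "jaw": 0},
    {"xyz": [0.6, 2.9, 8], "turn": 0, "jaw": 0},
    {"xyz": [0.6, 2.9, 10.6], "turn": 0, "jaw": 0},
    {"xyz": [0.6, 2.9, 10.6], "turn": 0, "jaw": 0}
  ]
}}

```text
clock: 1.77
position: [0.5783, 0.1601, 0.1147]
ee_rot: [-2.358, -2.072, 0.016]
force: [-0.9, -0.4, -0.2]
width: 0.999
```

```bash
python3 -c "
from h import *
from cell import get_image
plan(.5815,.161,.049,-7.4)
for n in('side','top'):
  cv2.imwrite(f'pics/{n}1.png',cv2.cvtColor(get_image(n)['frame'],cv2.COLOR_RGB2BGR))
a=cv2.imread('pics/side1.png');b=cv2.imread('pics/top1.png')
cv2.imwrite('pics/c1.png',np.hstack([cv2.resize(a[180:380,120:320],(400,400)),cv2.resize(b[100:300,60:260],(400,400))]))
"
```

```text
t1.77 p [0.5783 0.1601 0.1147] yaw-7.4 tilt0.6 F [-0.9 -0.4 -0.2] w0.999 j [-0.68  0.54  0.46  1.78 -0.29  0.9  -0.21]
-> xyz cm [0.17 0.36 6.57] turn -0.0
```

View pics/c1.png

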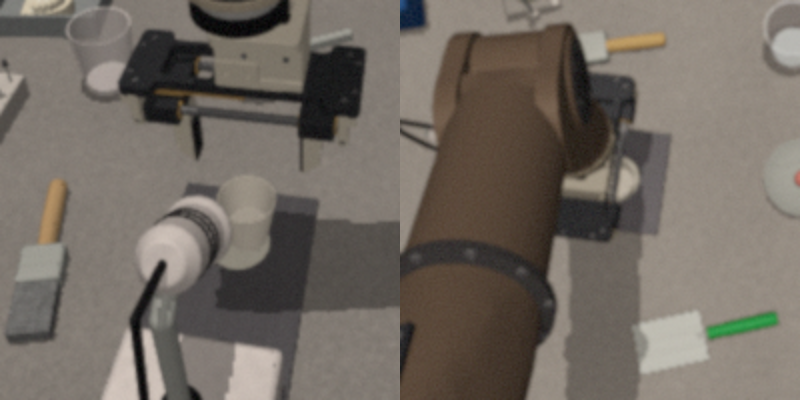

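The fingers, at about (198,155) and (308,168) in the side crop, straddle the cup at (248,190), and nothing is close to the lamp head. I'll descend.

>>> {"api": "arm_command", "payload": {
  "deltas": [
    {"xyz": [0.2, 0.3, 2], "turn": 0, "jaw": 0},
    {"xyz": [0.2, 0.3, 4], "turn": 0, "jaw": 0},
    {"xyz": [0.2, 0.3, 5.5], "turn": 0, "jaw": 0},
    {"xyz": [0.2, 0.3, 6.6], "turn": 0, "jaw": 0},
    {"xyz": [0.2, 0.3, 6.6], "turn": 0, "jaw": 0}
  ]
}}

```text
clock: 2.28
position: [0.5841, 0.1623, 0.0535]
ee_rot: [-2.36, -2.073, 0.007]
force: [-0.4, 0.4, 0.1]
width: 1.003
```

>>> {"api": "arm_command", "payload": {
  "deltas": [
    {"xyz": [0, 0, 0], "turn": 0, "jaw": 60},
    {"xyz": [0, 0, 0], "turn": 0, "jaw": 120},
    {"xyz": [0, 0, 0], "turn": 0, "jaw": 200},
    {"xyz": [0, 0, 0], "turn": 0, "jaw": 255},
    {"xyz": [0, 0, 0], "turn": 0, "jaw": 255}
  ],
  "force": 6
}}

```text
clock: 2.7
position: [0.5845, 0.1624, 0.0542]
ee_rot: [-2.36, -2.073, 0.005]
force: [-0.3, 0.1, -0.7]
width: 0.687
```

```bash
python3 -c "
from h import *
plan(.5815,.161,.049,-7.4)"
```

```text
t2.70 p [0.5845 0.1624 0.0542] yaw-7.4 tilt0.2 F [-0.3  0.1 -0.7] w0.687 j [-0.64  0.62  0.42  1.82 -0.34  0.78 -0.18]
-> xyz cm [-0.18 -0.28  0.52] turn 0.0
```

>>> {"api": "arm_command", "payload": {
  "deltas": [
    {"xyz": [-0.1, -0.2, 0.6], "turn": 0, "jaw": 100},
    {"xyz": [-0.1, -0.2, 0.6], "turn": 0, "jaw": 255},
    {"xyz": [-0.1, -0.2, 0.6], "turn": 0, "jaw": 255},
    {"xyz": [-0.1, -0.2, 0.6], "turn": 0, "jaw": 255},
    {"xyz": [-0.1, -0.2, 0.6], "turn": 0, "jaw": 255}
  ]
}}

```text
clock: 3.12
position: [0.5822, 0.1616, 0.0481]
ee_rot: [-2.36, -2.073, 0.006]
force: [0.2, 0.3, 0.6]
width: 0.605
```

```bash
python3 -c "
from h import *
plan(.57,.0,.16,-7.4)"
```

```text
t3.12 p [0.5822 0.1616 0.0481] yaw-7.4 tilt0.2 F [0.2 0.3 0.6] w0.605 j [-0.64  0.63  0.42  1.83 -0.35  0.77 -0.17]
-> xyz cm [-16.21   0.84 -11.15] turn 0.0
```

>>> {"api": "arm_command", "payload": {
  "deltas": [
    {"xyz": [0, 0, 0], "turn": 0, "jaw": 255},
    {"xyz": [0, 0, 0], "turn": 0, "jaw": 255},
    {"xyz": [0, 0, 0], "turn": 0, "jaw": 255}
  ]
}}

```text
clock: 3.37
position: [0.5821, 0.1617, 0.048]
ee_rot: [-2.36, -2.073, 0.006]
force: [-0.5, -0.2, -0.2]
width: 0.605
```

>>> {"api": "arm_command", "payload": {
  "deltas": [
    {"xyz": [0, 0, -0.5], "turn": 0, "jaw": 255},
    {"xyz": [0, 0, -1.5], "turn": 0, "jaw": 255},
    {"xyz": [0, 0, -3], "turn": 0, "jaw": 255},
    {"xyz": [0, 0, -5], "turn": 0, "jaw": 255},
    {"xyz": [0, 0, -7], "turn": 0, "jaw": 255}
  ]
}}

```text
clock: 3.78
position: [0.5822, 0.1616, 0.1195]
ee_rot: [-2.36, -2.073, 0.007]
force: [0.4, -0.4, 0.4]
width: 0.603
```

```bash
python3 -c "
from h import *
from cell import get_image
plan(.57,.0,.16,-7.4)
for n in('side','top'):
  d=get_image(n);np.savez(n+'2.npz',**d);cv2.imwrite(f'pics/{n}2.png',cv2.cvtColor(d['frame'],cv2.COLOR_RGB2BGR))
a=cv2.imread('pics/side2.png');b=cv2.imread('pics/top2.png')
cv2.imwrite('pics/c2.png',np.hstack([cv2.resize(a[180:380,120:320],(400,400)),cv2.resize(b[100:300,60:260],(400,400))]))
"
```

```text
t3.78 p [0.5822 0.1616 0.1195] yaw-7.4 tilt0.2 F [ 0.4 -0.4  0.4] w0.603 j [-0.68  0.54  0.46  1.77 -0.29  0.91 -0.21]
-> xyz cm [-16.2    0.86  -4.01] turn -0.0
```

View pics/c2.png

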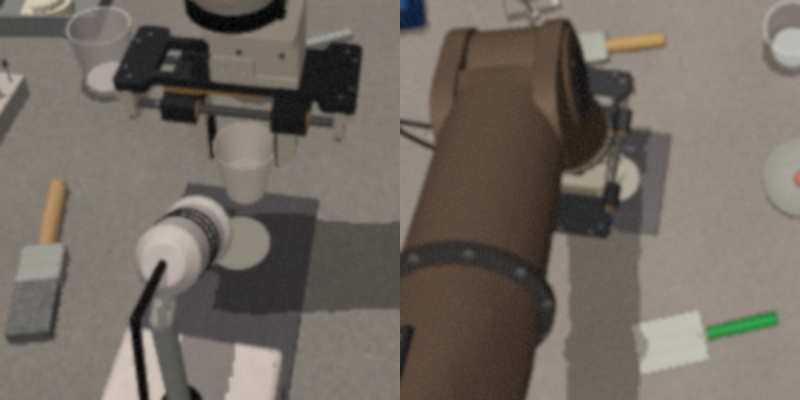

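The cup hangs upright in the fingers, and the reflector disc is visible at about (240,243) in the crop. I'll carry the cup to the stack.

```bash
python3 -c "
from h import *
plan(.4075,-.365,.16,-7.4)"
```

```text
t3.88 p [0.5847 0.1621 0.1221] yaw-7.4 tilt0.1 F [ 1.3 -0.4  0.2] w0.604 j [-0.68  0.53  0.47  1.77 -0.29  0.9  -0.21]
-> xyz cm [-54.56 -10.76  -3.82] turn -0.0
```

>>> {"api": "arm_command", "payload": {
  "deltas": [
    {"xyz": [-1, -0.2, -1], "turn": 0, "jaw": 255},
    {"xyz": [-3, -0.6, -2], "turn": 0, "jaw": 255},
    {"xyz": [-6, -1.2, -3], "turn": 0, "jaw": 255},
    {"xyz": [-9, -1.8, -3.8], "turn": 0, "jaw": 255},
    {"xyz": [-12, -2.4, -3.8], "turn": 0, "jaw": 255}
  ]
}}

```text
clock: 4.3
position: [0.5451, 0.0443, 0.1619]
ee_rot: [2.358, 2.071, 0.005]
force: [0.3, -0.6, -1.3]
width: 0.605
```

>>> {"api": "arm_command", "payload": {
  "deltas": [
    {"xyz": [-3, -0.6, 0], "turn": 0, "jaw": 255},
    {"xyz": [-6, -1.2, 0], "turn": 0, "jaw": 255},
    {"xyz": [-9, -1.8, 0], "turn": 0, "jaw": 255},
    {"xyz": [-12, -2.4, 0], "turn": 0, "jaw": 255},
    {"xyz": [-15, -3, 0], "turn": 0, "jaw": 255}
  ]
}}

```text
clock: 4.72
position: [0.4944, -0.1025, 0.162]
ee_rot: [2.359, 2.071, 0.005]
force: [0.7, -0.5, -0.4]
width: 0.606
```

>>> {"api": "arm_command", "payload": {
  "deltas": [
    {"xyz": [-3, -0.6, 0], "turn": 0, "jaw": 255},
    {"xyz": [-6, -1.2, 0], "turn": 0, "jaw": 255},
    {"xyz": [-9, -1.8, 0], "turn": 0, "jaw": 255},
    {"xyz": [-12, -2.4, 0], "turn": 0, "jaw": 255},
    {"xyz": [-14, -2.8, 0], "turn": 0, "jaw": 255}
  ]
}}

```text
clock: 5.13
position: [0.4462, -0.241, 0.1624]
ee_rot: [2.362, 2.067, 0.004]
force: [-0.3, -0.7, -0.7]
width: 0.599
```

```bash
python3 -c "
from h import *
plan(.4075,-.365,.16,-7.4)"
```

```text
t5.13 p [ 0.4462 -0.241   0.1624] yaw-7.6 tilt0.2 F [-0.3 -0.7 -0.7] w0.599 j [-0.06  0.34  0.58  1.98 -0.24  0.89  0.52]
-> xyz cm [-12.8   -2.19   0.23] turn -0.2
```

>>> {"api": "arm_command", "payload": {
  "deltas": [
    {"xyz": [-3, -0.5, 0], "turn": 0, "jaw": 255},
    {"xyz": [-6, -1, 0], "turn": 0, "jaw": 255},
    {"xyz": [-9, -1.5, 0], "turn": 0, "jaw": 255},
    {"xyz": [-11.5, -2, 0], "turn": 0, "jaw": 255},
    {"xyz": [-12.8, -2.2, 0], "turn": 0, "jaw": 255}
  ]
}}

```text
clock: 5.55
position: [0.4043, -0.3687, 0.1629]
ee_rot: [2.366, 2.061, 0.002]
force: [-0.4, -0.0, 0.2]
width: 0.604
```

```bash
python3 -c "
from h import *
from cell import get_image
plan(.4075,-.365,.13,-7.4)
for n in('side','top'):
  d=get_image(n);np.savez(n+'3.npz',**d);cv2.imwrite(f'pics/{n}3.png',cv2.cvtColor(d['frame'],cv2.COLOR_RGB2BGR))
a=cv2.imread('pics/side3.png');b=cv2.imread('pics/top3.png')
cv2.imwrite('pics/c3.png',np.hstack([cv2.resize(a[60:210,240:390],(400,400)),cv2.resize(b[180:330,300:450],(400,400))]))
plan(.4075,-.365,.13,-7.4)
"
```

```text
t5.55 p [ 0.4043 -0.3687  0.1629] yaw-7.9 tilt0.2 F [-0.4 -0.   0.2] w0.604 j [ 0.2   0.41  0.6   1.88 -0.28  0.93  0.79]
-> xyz cm [0.41 0.25 3.29] turn -0.5
t5.65 p [ 0.4048 -0.3681  0.1627] yaw-7.9 tilt0.2 F [-0.8 -0.5 -0.2] w0.606 j [ 0.2   0.41  0.6   1.88 -0.28  0.93  0.79]
-> xyz cm [0.35 0.22 3.27] turn -0.5
```

View pics/c3.png

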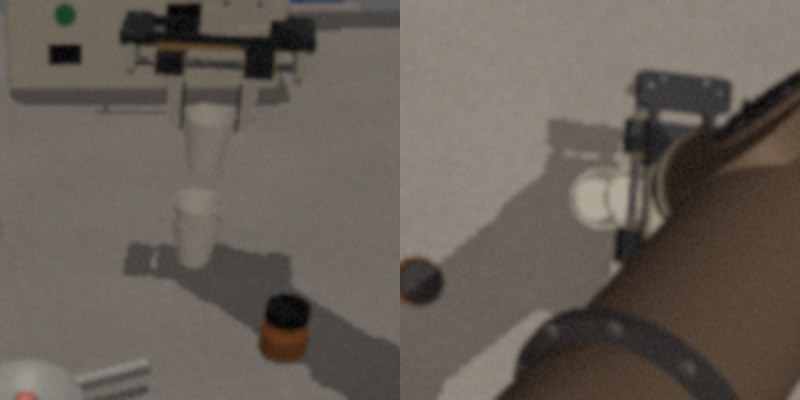

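View pics/top3.png

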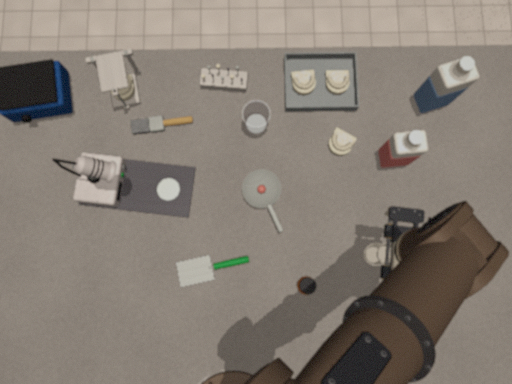

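Run:
```python
from h import *
np.set_printoptions(precision=4,suppress=True)
s=load("side3.npz");t=load("top3.npz")
for n,d in(("side",s),("top",t)):
    f=d["frame"].astype(int);P=cloud(d)
    m=(f.min(2)>150)&(np.hypot(P[...,0]-.59,P[...,1]-.168)<.045)
    m=m.astype(np.uint8);v,u=np.nonzero(m); c=max(cv2.findContours(m,0,1)[0],key=cv2.contourArea)
    q=ray(d,c[:,0],.006)[:,:2]; print(n,len(u),ray(d,(u.mean(),v.mean()),.006),circ(q))
print("side stack",ray(s,(313.9,136.9),.077),"held",ray(s,(318.4,102),.178))
im=cv2.cvtColor(s["frame"],cv2.COLOR_RGB2BGR); cv2.imwrite("pics/s3z.png",cv2.resize(im[85:165,285:345],(600,800)[0:2] and (450,600),interpolation=cv2.INTER_CUBIC))
```

```text
side 394 [[0.5852 0.1741 0.006 ]] (array([0.5872, 0.1729]), np.float64(0.023769748197653033))
top 394 [[0.5921 0.1694 0.006 ]] (array([0.5923, 0.1695]), np.float64(0.029252663201214616))
side stack [[ 0.4098 -0.3492  0.077 ]] held [[ 0.4035 -0.3674  0.178 ]]
```

View pics/s3z.png

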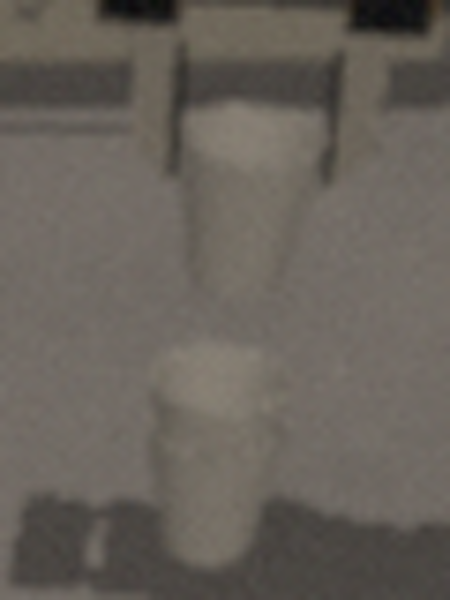

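>>> {"api": "arm_command", "payload": {
  "deltas": [
    {"xyz": [0.3, 0.3, 1], "turn": 0, "jaw": 255},
    {"xyz": [0.3, 0.3, 2], "turn": 0, "jaw": 255},
    {"xyz": [0.3, 0.3, 3], "turn": 0, "jaw": 255},
    {"xyz": [0.3, 0.3, 4], "turn": 0, "jaw": 255},
    {"xyz": [0.3, 0.3, 4], "turn": 0, "jaw": 255}
  ]
}}

```text
clock: 6.07
position: [0.4076, -0.3636, 0.1202]
ee_rot: [-2.368, -2.064, -0.001]
force: [0.1, 0.4, -0.3]
width: 0.602
```

```bash
python3 -c "
from h import *
from cell import get_image
plan(.4075,-.365,.09,-7.4)
for n in('side','top'):
  d=get_image(n);np.savez(n+'4.npz',**d);cv2.imwrite(f'pics/{n}4.png',cv2.cvtColor(d['frame'],cv2.COLOR_RGB2BGR))
a=cv2.imread('pics/side4.png');b=cv2.imread('pics/top4.png')
cv2.imwrite('pics/c4.png',np.hstack([cv2.resize(a[90:170,280:360],(400,400),interpolation=2),cv2.resize(b[220:300,340:420],(400,400),interpolation=2)]))
plan(.4075,-.365,.09,-7.4)
"
```

```text
t6.07 p [ 0.4076 -0.3636  0.1202] yaw-7.8 tilt0.0 F [ 0.1  0.4 -0.3] w0.602 j [ 0.22  0.46  0.56  1.93 -0.33  0.84  0.82]
-> xyz cm [-0.14  0.01  3.02] turn -0.4
t6.17 p [ 0.4081 -0.3649  0.122 ] yaw-7.9 tilt0.1 F [-0.3 -0.4  0.4] w0.605 j [ 0.22  0.46  0.57  1.92 -0.33  0.85  0.82]
-> xyz cm [-0.02 -0.06  3.2 ] turn -0.5
```

View pics/c4.png

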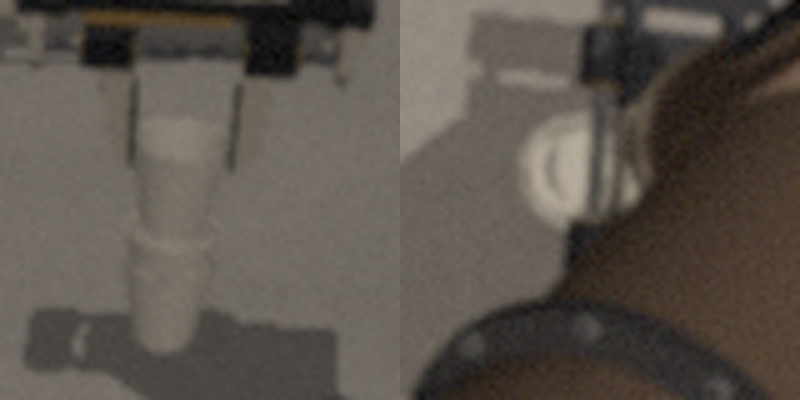

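```bash
python3 -c "
from h import *
s=load('side4.npz');t=load('top4.npz')
for X in((.4075,-.365,.077),(.4075,-.365,.138),(.4075,-.365,0)): print((proj(s,X)-[280,90])*5,(proj(t,X)-[340,220])*5)
"
```

```text
[171.19253422 221.590712  ] [182.77898509 168.43387854]
[179.47601783 127.35199352] [216.285222   162.91041895]
[161.5249726  331.57567248] [145.16814504 174.63397661]
```

>>> {"api": "arm_command", "payload": {
  "deltas": [
    {"xyz": [0.1, -0.2, 0.8], "turn": 0, "jaw": 255},
    {"xyz": [0.1, -0.2, 1.6], "turn": 0, "jaw": 255},
    {"xyz": [0.1, -0.2, 2.3], "turn": 0, "jaw": 255},
    {"xyz": [0.1, -0.2, 3.0], "turn": 0, "jaw": 255},
    {"xyz": [0.1, -0.2, 3.2], "turn": 0, "jaw": 255}
  ]
}}

```text
clock: 6.58
position: [0.4058, -0.3632, 0.0887]
ee_rot: [2.369, 2.063, 0.0]
force: [-0.1, 0.3, 0.1]
width: 0.603
```

```bash
python3 -c "
from h import *
from cell import get_image
plan(.4068,-.364,.082,-7.4)
for n in('side','top'):
  d=get_image(n);np.savez(n+'5.npz',**d);cv2.imwrite(f'pics/{n}5.png',cv2.cvtColor(d['frame'],cv2.COLOR_RGB2BGR))
a=cv2.imread('pics/side5.png');b=cv2.imread('pics/top5.png')
cv2.imwrite('pics/c5.png',np.hstack([cv2.resize(a[90:170,280:360],(400,400),interpolation=2),cv2.resize(b[220:300,340:420],(400,400),interpolation=2)]))
plan(.4068,-.364,.082,-7.4)
"
```

```text
t6.58 p [ 0.4058 -0.3632  0.0887] yaw-7.9 tilt0.0 F [-0.1  0.3  0.1] w0.603 j [ 0.25  0.5   0.54  1.96 -0.36  0.78  0.85]
-> xyz cm [-0.07  0.11  0.67] turn -0.5
t6.68 p [ 0.406  -0.3635  0.0894] yaw-7.9 tilt0.1 F [-0.2 -0.7 -0.1] w0.604 j [ 0.25  0.5   0.54  1.96 -0.36  0.78  0.85]
-> xyz cm [-0.03  0.09  0.74] turn -0.5
```

View pics/c5.png

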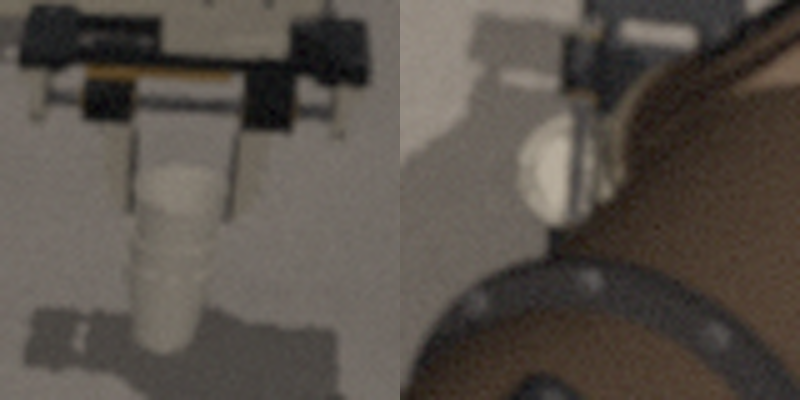

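The held cup has gone well into the stack: its rim is at (180,185) and the stack's rim at (175,240) in the side crop, with no force. I'll lower the last 7 mm and release.

>>> {"api": "arm_command", "payload": {
  "deltas": [
    {"xyz": [0, 0, 0.3], "turn": 0, "jaw": 255},
    {"xyz": [0, 0, 0.6], "turn": 0, "jaw": 255},
    {"xyz": [0, 0, 0.8], "turn": 0, "jaw": 255},
    {"xyz": [0, 0, 0.8], "turn": 0, "jaw": 255}
  ]
}}

```text
clock: 7.02
position: [0.4059, -0.3634, 0.0811]
ee_rot: [2.369, 2.063, 0.0]
force: [0.3, -0.5, -0.9]
width: 0.598
```

>>> {"api": "arm_command", "payload": {
  "deltas": [
    {"xyz": [0, 0, 0], "turn": 0, "jaw": 80},
    {"xyz": [0, 0, 0], "turn": 0, "jaw": 60},
    {"xyz": [0, 0, 0], "turn": 0, "jaw": 20},
    {"xyz": [0, 0, 0], "turn": 0, "jaw": 0},
    {"xyz": [0, 0, 0], "turn": 0, "jaw": 0}
  ]
}}

```text
clock: 7.43
position: [0.4059, -0.3634, 0.0812]
ee_rot: [2.369, 2.063, 0.0]
force: [-0.0, 0.3, -0.3]
width: 0.919
```

```bash
python3 -c "
from h import *
from cell import get_image
plan(.4068,-.364,.16,-7.4)
for n in('side','top'):
  d=get_image(n);np.savez(n+'6.npz',**d);cv2.imwrite(f'pics/{n}6.png',cv2.cvtColor(d['frame'],cv2.COLOR_RGB2BGR))
a=cv2.imread('pics/side6.png');b=cv2.imread('pics/top6.png')
cv2.imwrite('pics/c6.png',np.hstack([cv2.resize(a[90:170,280:360],(400,400),interpolation=2),cv2.resize(b[220:300,340:420],(400,400),interpolation=2)]))
plan(.4068,-.364,.16,-7.4)
"
```

```text
t7.43 p [ 0.4059 -0.3634  0.0812] yaw-7.9 tilt0.0 F [-0.   0.3 -0.3] w0.919 j [ 0.25  0.51  0.53  1.96 -0.37  0.76  0.86]
-> xyz cm [-0.05  0.1  -7.88] turn -0.5
t7.53 p [ 0.4059 -0.3634  0.0811] yaw-7.9 tilt0.0 F [-0.3  1.4  1.2] w0.979 j [ 0.25  0.51  0.53  1.96 -0.37  0.76  0.86]
-> xyz cm [-0.05  0.1  -7.89] turn -0.5
```

View pics/c6.png

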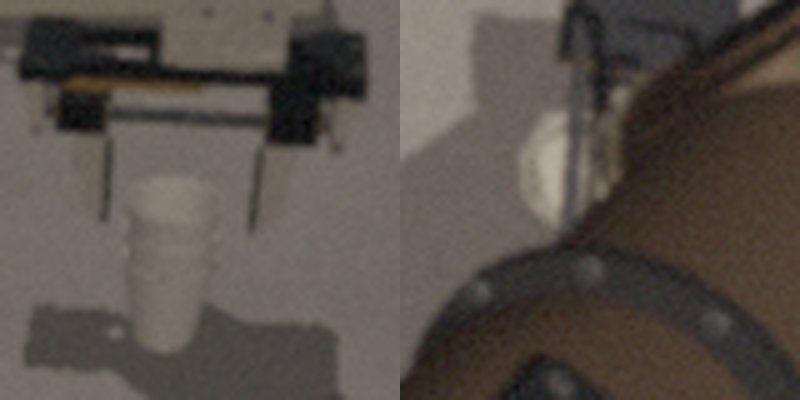

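>>> {"api": "arm_command", "payload": {
  "deltas": [
    {"xyz": [0, 0, -1], "turn": 0, "jaw": 0},
    {"xyz": [0, 0, -3], "turn": 0, "jaw": 0},
    {"xyz": [0, 0, -6], "turn": 0, "jaw": 0},
    {"xyz": [0, 0, -8], "turn": 0, "jaw": 0},
    {"xyz": [0, 0, -9], "turn": 0, "jaw": 0}
  ]
}}

```text
clock: 7.95
position: [0.4066, -0.3645, 0.1743]
ee_rot: [2.367, 2.06, 0.002]
force: [-0.3, 0.1, -0.0]
width: 1.002
```

```bash
python3 -c "
from h import *
plan(.5053,-.1157,.15,-67.3)"
```

```text
t7.95 p [ 0.4066 -0.3645  0.1743] yaw-7.9 tilt0.2 F [-0.3  0.1 -0. ] w1.002 j [ 0.18  0.39  0.61  1.87 -0.27  0.95  0.78]
-> xyz cm [26.01  6.34  2.41] turn 59.4
```

>>> {"api": "arm_command", "payload": {
  "deltas": [
    {"xyz": [2.5, 0.6, 0], "turn": 6, "jaw": 0},
    {"xyz": [5.5, 1.3, 0], "turn": 12, "jaw": 0},
    {"xyz": [8.5, 2, 0], "turn": 19, "jaw": 0},
    {"xyz": [11.5, 2.8, 0], "turn": 26, "jaw": 0},
    {"xyz": [14.5, 3.5, 0], "turn": 33, "jaw": 0}
  ]
}}

```text
clock: 8.37
position: [0.4615, -0.2242, 0.1743]
ee_rot: [2.859, 1.294, 0.004]
force: [1.0, 0.4, 0.2]
width: 1.0
```

```bash
python3 -c "
from h import *
plan(.5053,-.1157,.10,-67.3)"
```

```text
t8.37 p [ 0.4615 -0.2242  0.1743] yaw-41.3 tilt0.2 F [1.  0.4 0.2] w1.000 j [-0.22  0.36  0.75  1.96 -0.3   0.93 -0.04]
-> xyz cm [11.04 -3.9   7.42] turn 26.0
```

>>> {"api": "arm_command", "payload": {
  "deltas": [
    {"xyz": [3, -1, 0], "turn": 7, "jaw": 0},
    {"xyz": [6, -2, 0], "turn": 14, "jaw": 0},
    {"xyz": [9, -3, 1], "turn": 21, "jaw": 0},
    {"xyz": [11, -3.9, 3], "turn": 26, "jaw": 0},
    {"xyz": [11, -3.9, 5], "turn": 26, "jaw": 0}
  ]
}}

```text
clock: 8.78
position: [0.5072, -0.11, 0.1234]
ee_rot: [3.079, 0.621, 0.007]
force: [0.4, 0.3, -0.3]
width: 0.999
```

```bash
python3 -c "
from h import *
from cell import get_image
for n in('side','top'):
  d=get_image(n);np.savez(n+'7.npz',**d);cv2.imwrite(f'pics/{n}7.png',cv2.cvtColor(d['frame'],cv2.COLOR_RGB2BGR))
plan(.5053,-.1157,.06,-67.3)
a=cv2.imread('pics/side7.png');b=cv2.imread('pics/top7.png')
cv2.imwrite('pics/c7.png',np.hstack([cv2.resize(a[90:250,200:360],(400,400),interpolation=2),cv2.resize(b[120:300,220:400],(400,400),interpolation=2)]))
d=load('top7.npz')
print('pred stack rims',proj(d,[(.4065,-.3645,.096),(.4065,-.3645,.077)]))
"
```

```text
t8.88 p [ 0.5033 -0.114   0.1218] yaw-67.1 tilt0.1 F [-0.3 -0.2 -0.1] w0.996 j [-0.46  0.47  0.8   2.01 -0.44  0.85 -0.58]
-> xyz cm [0.13 0.23 6.18] turn 0.2
pred stack rims [[378.3871727  253.77026513]
 [376.37873917 254.09508861]]
```

View pics/c7.png

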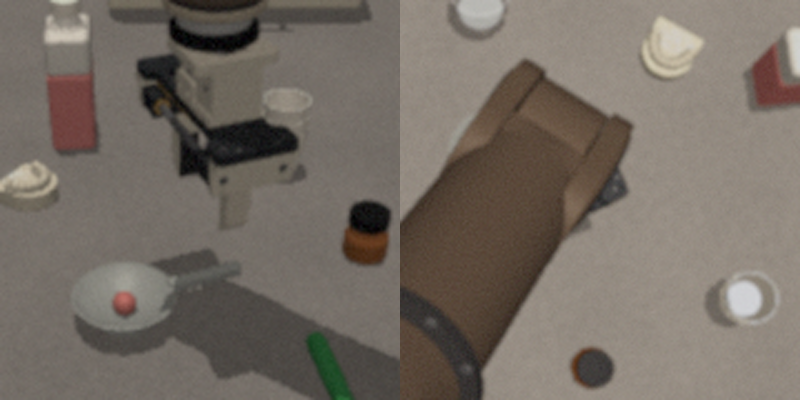

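```bash
python3 -c "
from h import *
d=load('top7.npz');P=cloud(d)
m=(np.hypot(P[...,0]-.4065,P[...,1]+.3645)<.045)&(P[...,2]>.085)
p=P[m];print(len(p),circ(p[:,:2]),np.percentile(p[:,2],[5,50,95]))
for a in range(0,360,60):
  s=np.abs((np.degrees(np.arctan2(p[:,1]+.3645,p[:,0]-.4065))-a+180)%360-180)<30
  print(a,s.sum(),np.median(p[s,2]) if s.any() else 0)
"
```

```text
103 (array([ 0.4087204 , -0.36326295]), np.float64(0.026174131531411966)) [0.0859053  0.0932907  0.09772829]
0 22 0.09392774263083303
60 9 0.09565543032194346
120 9 0.09387589067142232
180 15 0.09290380105764462
240 22 0.09215790490299014
300 26 0.09162809337151501
```

>>> {"api": "arm_command", "payload": {
  "deltas": [
    {"xyz": [0.1, 0.2, 2], "turn": 0, "jaw": 0},
    {"xyz": [0.1, 0.2, 4], "turn": 0, "jaw": 0},
    {"xyz": [0.1, 0.2, 6], "turn": 0, "jaw": 0},
    {"xyz": [0.1, 0.2, 8], "turn": 0, "jaw": 0},
    {"xyz": [0.1, 0.2, 8], "turn": 0, "jaw": 0}
  ]
}}

```text
clock: 9.3
position: [0.5031, -0.1163, 0.0402]
ee_rot: [3.079, 0.622, -0.008]
force: [-0.6, 0.9, 0.4]
width: 0.999
```

```bash
python3 -c "
from h import *
from cell import get_image
for n in('side','top'):
  d=get_image(n);np.savez(n+'8.npz',**d);cv2.imwrite(f'pics/{n}8.png',cv2.cvtColor(d['frame'],cv2.COLOR_RGB2BGR))
plan(.5053,-.1157,.0095,-67.3)
a=cv2.imread('pics/side8.png');b=cv2.imread('pics/top8.png')
cv2.imwrite('pics/c8.png',np.hstack([cv2.resize(a[150:250,220:320],(400,400),interpolation=2),cv2.resize(b[120:300,180:360],(400,400),interpolation=2)]))
"
```

```text
t9.40 p [ 0.5046 -0.1167  0.0427] yaw-67.2 tilt0.2 F [ 0.  -0.1  0.9] w1.001 j [-0.36  0.59  0.68  2.06 -0.58  0.69 -0.47]
-> xyz cm [ 0.11 -0.07  3.31] turn 0.1
```

View pics/c8.png

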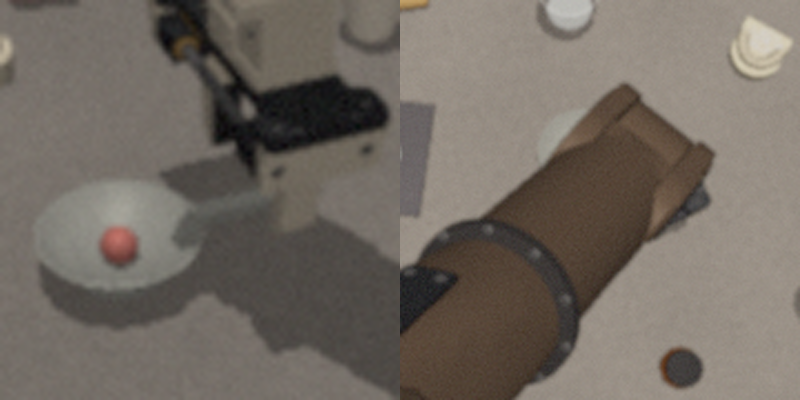

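The near finger is at about (290,200) in the side crop, beside the outer part of the handle, and the ball is centred at (118,243). I'll descend to handle height.

>>> {"api": "arm_command", "payload": {
  "deltas": [
    {"xyz": [0.1, 0, 1], "turn": 0, "jaw": 0},
    {"xyz": [0.1, 0, 2], "turn": 0, "jaw": 0},
    {"xyz": [0.1, 0, 3], "turn": 0, "jaw": 0},
    {"xyz": [0.1, 0, 3.4], "turn": 0, "jaw": 0},
    {"xyz": [0.1, 0, 3.4], "turn": 0, "jaw": 0}
  ]
}}

```text
clock: 9.82
position: [0.5047, -0.1162, 0.0076]
ee_rot: [3.079, 0.621, -0.006]
force: [-0.5, 0.9, -0.5]
width: 0.998
```

```bash
python3 -c "
from h import *
plan(.5053,-.1157,.0095,-67.3)"
```

```text
t9.82 p [ 0.5047 -0.1162  0.0076] yaw-67.2 tilt0.2 F [-0.5  0.9 -0.5] w0.998 j [-0.32  0.64  0.62  2.08 -0.63  0.62 -0.43]
-> xyz cm [ 0.07 -0.02 -0.19] turn 0.1
```

>>> {"api": "arm_command", "payload": {
  "deltas": [
    {"xyz": [0.1, 0, -0.1], "turn": 0, "jaw": 100},
    {"xyz": [0.1, 0, -0.1], "turn": 0, "jaw": 195},
    {"xyz": [0.1, 0, -0.1], "turn": 0, "jaw": 195},
    {"xyz": [0.1, 0, -0.1], "turn": 0, "jaw": 195},
    {"xyz": [0.1, 0, -0.1], "turn": 0, "jaw": 195}
  ],
  "force": 5
}}

```text
clock: 10.23
position: [0.5059, -0.1158, 0.0089]
ee_rot: [3.079, 0.621, -0.005]
force: [0.7, -0.6, -0.9]
width: 0.686
```

>>> {"api": "arm_command", "payload": {
  "deltas": [
    {"xyz": [0, 0, 0], "turn": 0, "jaw": 195},
    {"xyz": [0, 0, 0], "turn": 0, "jaw": 195},
    {"xyz": [0, 0, 0], "turn": 0, "jaw": 195},
    {"xyz": [0, 0, 0], "turn": 0, "jaw": 205},
    {"xyz": [0, 0, 0], "turn": 0, "jaw": 210}
  ]
}}

```text
clock: 10.65
position: [0.5058, -0.1158, 0.0089]
ee_rot: [3.079, 0.621, -0.005]
force: [0.5, 0.1, 0.0]
width: 0.32
```

>>> {"api": "arm_command", "payload": {
  "deltas": [
    {"xyz": [0, 0, 0], "turn": 0, "jaw": 214},
    {"xyz": [0, 0, 0], "turn": 0, "jaw": 217},
    {"xyz": [0, 0, 0], "turn": 0, "jaw": 220},
    {"xyz": [0, 0, 0], "turn": 0, "jaw": 223},
    {"xyz": [0, 0, 0], "turn": 0, "jaw": 226}
  ]
}}

```text
clock: 11.07
position: [0.5058, -0.1156, 0.0088]
ee_rot: [3.079, 0.622, -0.006]
force: [-0.9, 0.1, 0.4]
width: 0.134
```

```bash
python3 -c "
from h import *
from cell import get_image
for n in('side','top'):
  d=get_image(n);np.savez(n+'9.npz',**d);cv2.imwrite(f'pics/{n}9.png',cv2.cvtColor(d['frame'],cv2.COLOR_RGB2BGR))
plan(.5053,-.1157,.0095,-67.3)
a=cv2.imread('pics/side9.png');
cv2.imwrite('pics/c9.png',cv2.resize(a[150:250,220:320],(500,500),interpolation=2))
"
```

```text
t11.17 p [ 0.5058 -0.1156  0.0088] yaw-67.2 tilt0.2 F [-0.6  1.  -0.2] w0.134 j [-0.32  0.64  0.63  2.07 -0.63  0.63 -0.43]
-> xyz cm [-0.05 -0.01 -0.07] turn 0.1
```

View pics/c9.png

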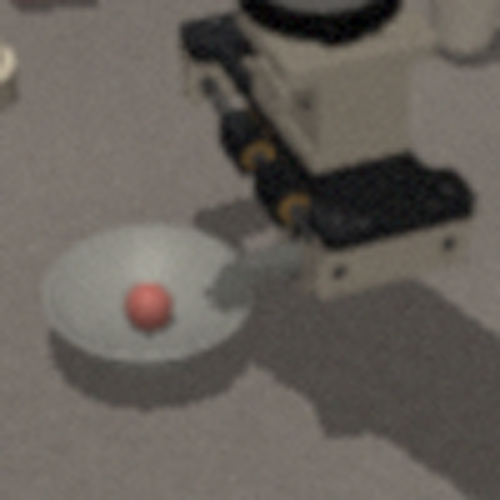

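>>> {"api": "arm_command", "payload": {
  "deltas": [
    {"xyz": [0, 0, 0], "turn": 0, "jaw": 255},
    {"xyz": [0, 0, 0], "turn": 0, "jaw": 255},
    {"xyz": [0, 0, 0], "turn": 0, "jaw": 255}
  ],
  "force": 60
}}

```text
clock: 11.42
position: [0.5058, -0.1156, 0.0089]
ee_rot: [3.079, 0.622, -0.005]
force: [-0.9, 1.1, 0.7]
width: 0.125
```

>>> {"api": "arm_command", "payload": {
  "deltas": [
    {"xyz": [0, 0, -0.2], "turn": 0, "jaw": 255},
    {"xyz": [0, 0, -0.6], "turn": 0, "jaw": 255},
    {"xyz": [0, 0, -1.1], "turn": 0, "jaw": 255},
    {"xyz": [0, 0, -1.6], "turn": 0, "jaw": 255},
    {"xyz": [0, 0, -2], "turn": 0, "jaw": 255}
  ]
}}

```text
clock: 11.83
position: [0.506, -0.1157, 0.0295]
ee_rot: [3.079, 0.621, -0.005]
force: [-0.2, 0.5, -2.3]
width: 0.126
```

```bash
python3 -c "
from h import *
from cell import get_image
for n in('side','top'):
  d=get_image(n);np.savez(n+'10.npz',**d);cv2.imwrite(f'pics/{n}10.png',cv2.cvtColor(d['frame'],cv2.COLOR_RGB2BGR))
plan(.5053,-.1157,.075,-67.3)
a=cv2.imread('pics/side10.png');
cv2.imwrite('pics/c10.png',cv2.resize(a[150:250,220:320],(500,500),interpolation=2))
d=load('side10.npz');P=cloud(d)
m=(np.hypot(P[...,0]-.585,P[...,1]+.08)<.051)&(P[...,2]>.02)
p=P[m]; p=p[np.hypot(p[:,0]-.585,p[:,1]+.08)>.03]
A=np.c_[p[:,:2]-[.585,-.08],np.ones(len(p))];
print(len(p),p.mean(0))
"
```

```text
t11.93 p [ 0.5064 -0.1157  0.0297] yaw-67.2 tilt0.1 F [ 0.2 -0.8 -0.8] w0.122 j [-0.35  0.61  0.66  2.07 -0.6   0.67 -0.46]
-> xyz cm [-0.11 -0.04 -4.53] turn 0.1
1784 [ 0.55896878 -0.08975573  0.26253776]
```

View pics/c10.png

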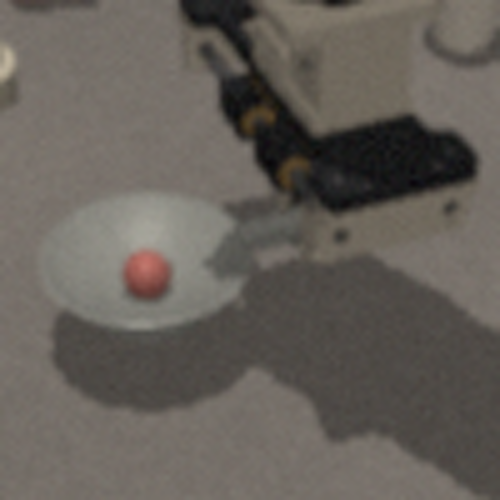

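Lifted: the pan is level, the ball is still central at (148,273), and the shadow has separated from the pan. Now a gentle raise, then the carry.

```bash
cat >> h.py <<'E'
RG=.0855
def seq(rows):
    "rows: (cx,cy,z,handle deg)"
    from cell import observe
    o=observe();R=Ro.from_rotvec(o["ee_rot"]).as_matrix();p=o["position"]
    cy=np.degrees(np.arctan2(R[1,1],R[0,1])); h=cy-90
    print("t%.2f"%o["clock"],"pan",(p[:2]-RG*np.array([np.cos(np.radians(h)),np.sin(np.radians(h))])).round(4),"z%.4f h%.1f w%.3f"%(p[2],h,o["width"]),"j",o["joints"].round(2))
    for x,y,z,hh in rows:
        a=np.radians(hh);T=np.array([x+RG*np.cos(a),y+RG*np.sin(a),z])
        print((R.T@(T-p)*100).round(1).tolist(),round((h-hh+180)%360-180,1))
def path(s0,s1,A,B):
    A=np.array(A);B=np.array(B);return [A+(B-A)*s for s in np.linspace(s0,s1,6)[1:]]
E
python3 -c "
from h import *
A=(.5855,-.0825,.068,-157.2);B=(.592,.1695,.068,-97.4)
seq([(.5855,-.0825,.068,-157.2)])
# smooth s
"
```

```text
t11.93 pan [ 0.5852 -0.0825] z0.0297 h-157.2 w0.122 j [-0.35  0.61  0.66  2.07 -0.6   0.67 -0.46]
[0.0, 0.0, -3.8] 0.0
```

>>> {"api": "arm_command", "payload": {
  "deltas": [
    {"xyz": [0, 0, -0.4], "turn": 0, "jaw": 255},
    {"xyz": [0, 0, -1.2], "turn": 0, "jaw": 255},
    {"xyz": [0, 0, -2.2], "turn": 0, "jaw": 255},
    {"xyz": [0, 0, -3.2], "turn": 0, "jaw": 255},
    {"xyz": [0, 0, -3.8], "turn": 0, "jaw": 255}
  ]
}}

```text
clock: 12.35
position: [0.507, -0.1159, 0.0693]
ee_rot: [3.078, 0.621, -0.001]
force: [-0.6, -0.0, -2.7]
width: 0.124
```

```bash
python3 -c "
from h import *
A=np.array((.5855,-.0825,.068,-157.2));B=np.array((.592,.1695,.068,-97.4))
seq([A+(B-A)*s for s in (.01,.03,.06,.1,.15)])
seq([A+(B-A)*s for s in (.20,.25,.30,.35,.40)])
"
```

```text
t12.35 pan [ 0.5858 -0.0827] z0.0693 h-157.2 w0.124 j [-0.4   0.55  0.73  2.04 -0.53  0.75 -0.51]
[0.1, -0.2, 0.1] -0.6
[0.3, -0.5, 0.1] -1.8
[0.6, -0.9, 0.1] -3.6
[1.1, -1.4, 0.1] -6.0
[1.6, -2.1, 0.1] -8.9
t12.35 pan [ 0.5858 -0.0827] z0.0693 h-157.2 w0.124 j [-0.4   0.55  0.73  2.04 -0.53  0.75 -0.51]
[2.2, -2.9, 0.1] -11.9
[2.9, -3.6, 0.1] -14.9
[3.5, -4.3, 0.1] -17.9
[4.2, -5.0, 0.1] -20.9
[4.9, -5.8, 0.1] -23.9
```

>>> {"api": "arm_command", "payload": {
  "deltas": [
    {"xyz": [0.1, -0.2, 0], "turn": -0.6, "jaw": 255},
    {"xyz": [0.3, -0.5, 0], "turn": -1.8, "jaw": 255},
    {"xyz": [0.6, -0.9, 0], "turn": -3.6, "jaw": 255},
    {"xyz": [1.1, -1.4, 0], "turn": -6, "jaw": 255},
    {"xyz": [1.6, -2.1, 0], "turn": -8.9, "jaw": 255}
  ]
}}

```text
clock: 12.77
position: [0.5137, -0.0897, 0.0689]
ee_rot: [3.019, 0.865, -0.002]
force: [-0.5, 0.1, -1.4]
width: 0.127
```

```bash
python3 -c "
from h import *
A=np.array((.5855,-.0825,.069,-157.2));B=np.array((.592,.1695,.069,-97.4))
seq([A+(B-A)*s for s in (.20,.25,.30,.35,.40)])
"
```

```text
t12.77 pan [ 0.5862 -0.0444] z0.0689 h-148.0 w0.127 j [-0.42  0.54  0.68  2.04 -0.5   0.74 -0.44]
[0.7, -0.6, -0.0] -2.8
[1.4, -1.2, -0.0] -5.8
[2.2, -1.8, -0.0] -8.8
[3.0, -2.4, -0.0] -11.8
[3.8, -3.0, -0.0] -14.7
```

>>> {"api": "arm_command", "payload": {
  "deltas": [
    {"xyz": [0.7, -0.6, 0], "turn": -2.8, "jaw": 255},
    {"xyz": [1.4, -1.2, 0], "turn": -5.8, "jaw": 255},
    {"xyz": [2.2, -1.8, 0], "turn": -8.8, "jaw": 255},
    {"xyz": [3.0, -2.4, 0], "turn": -11.8, "jaw": 255},
    {"xyz": [3.8, -3.0, 0], "turn": -14.7, "jaw": 255}
  ]
}}

```text
clock: 13.18
position: [0.5304, -0.0429, 0.0688]
ee_rot: [2.88, 1.252, -0.003]
force: [0.1, -0.4, -2.3]
width: 0.125
```

```bash
python3 -c "
from h import *
A=np.array((.5855,-.0825,.069,-157.2));B=np.array((.592,.1695,.069,-97.4))
seq([A+(B-A)*s for s in (.45,.50,.55,.60,.65)])
"
```

```text
t13.18 pan [0.5887 0.0196] z0.0688 h-133.0 w0.125 j [-0.46  0.54  0.61  2.01 -0.45  0.74 -0.32]
[0.8, -0.4, -0.0] -2.7
[1.8, -0.8, -0.0] -5.7
[2.8, -1.2, -0.0] -8.7
[3.8, -1.6, -0.0] -11.7
[4.9, -2.0, -0.0] -14.7
```

>>> {"api": "arm_command", "payload": {
  "deltas": [
    {"xyz": [0.8, -0.4, 0], "turn": -2.7, "jaw": 255},
    {"xyz": [1.8, -0.8, 0], "turn": -5.7, "jaw": 255},
    {"xyz": [2.8, -1.2, 0], "turn": -8.7, "jaw": 255},
    {"xyz": [3.8, -1.6, 0], "turn": -11.7, "jaw": 255},
    {"xyz": [4.9, -2.0, 0], "turn": -14.7, "jaw": 255}
  ]
}}

```text
clock: 13.6
position: [0.5496, 0.0075, 0.0687]
ee_rot: [2.692, 1.617, -0.003]
force: [0.7, 0.5, -2.0]
width: 0.124
```

```bash
python3 -c "
from h import *
A=np.array((.5855,-.0825,.069,-157.2));B=np.array((.592,.1695,.069,-97.4))
seq([A+(B-A)*s for s in (.70,.75,.80,.84,.88)])
"
```

```text
t13.60 pan [0.5897 0.083 ] z0.0687 h-118.0 w0.124 j [-0.49  0.54  0.54  1.96 -0.4   0.74 -0.21]
[1.0, -0.1, -0.0] -2.7
[2.1, -0.2, -0.0] -5.7
[3.3, -0.3, -0.0] -8.6
[4.3, -0.4, -0.0] -11.0
[5.3, -0.5, -0.0] -13.4
```

>>> {"api": "arm_command", "payload": {
  "deltas": [
    {"xyz": [1.0, -0.1, 0], "turn": -2.7, "jaw": 255},
    {"xyz": [2.1, -0.2, 0], "turn": -5.7, "jaw": 255},
    {"xyz": [3.3, -0.3, 0], "turn": -8.6, "jaw": 255},
    {"xyz": [4.3, -0.4, 0], "turn": -11, "jaw": 255},
    {"xyz": [5.3, -0.5, 0], "turn": -13.4, "jaw": 255}
  ]
}}

```text
clock: 14.02
position: [0.5704, 0.0577, 0.0685]
ee_rot: [2.481, 1.926, -0.003]
force: [0.5, -0.0, -2.0]
width: 0.124
```

```bash
python3 -c "
from h import *
A=np.array((.5855,-.0825,.068,-157.2));B=np.array((.592,.1695,.068,-97.4))
seq([A+(B-A)*s for s in (.915,.945,.97,.99,1)])
"
```

```text
t14.02 pan [0.5916 0.1405] z0.0685 h-104.4 w0.124 j [-0.52  0.56  0.47  1.9  -0.35  0.77 -0.11]
[0.7, 0.1, 0.0] -1.9
[1.5, 0.2, 0.0] -3.7
[2.1, 0.3, 0.0] -5.2
[2.6, 0.3, 0.0] -6.4
[2.9, 0.4, 0.0] -7.0
```

>>> {"api": "arm_command", "payload": {
  "deltas": [
    {"xyz": [0.7, 0.1, 0], "turn": -1.9, "jaw": 255},
    {"xyz": [1.5, 0.2, 0], "turn": -3.7, "jaw": 255},
    {"xyz": [2.1, 0.3, 0], "turn": -5.2, "jaw": 255},
    {"xyz": [2.6, 0.3, 0], "turn": -6.4, "jaw": 255},
    {"xyz": [2.9, 0.4, 0], "turn": -7, "jaw": 255}
  ]
}}

```text
clock: 14.43
position: [0.5815, 0.0854, 0.0684]
ee_rot: [2.357, 2.077, -0.003]
force: [-0.3, -0.5, -1.1]
width: 0.127
```

```bash
cat > snap.py <<'E'
import sys
from h import *
from cell import get_image
i=sys.argv[1]
for n in('side','top'):
  d=get_image(n);np.savez(n+i+'.npz',**d);cv2.imwrite(f'pics/{n}{i}.png',cv2.cvtColor(d['frame'],cv2.COLOR_RGB2BGR))
a=cv2.imread(f'pics/side{i}.png');b=cv2.imread(f'pics/top{i}.png')
cv2.imwrite(f'pics/c{i}.png',np.hstack([cv2.resize(a[200:340,180:320],(400,400),interpolation=2),cv2.resize(b[110:270,60:220],(400,400),interpolation=2)]))
seq([(.592,.1695,.068,float(sys.argv[2]))])
E
python3 snap.py 11 -97.4
```

```text
t14.53 pan [0.5926 0.1699] z0.0684 h-97.3 w0.123 j [-0.54  0.58  0.44  1.86 -0.33  0.78 -0.05]
[-0.1, -0.1, 0.0] 0.1
```

View pics/c11.png

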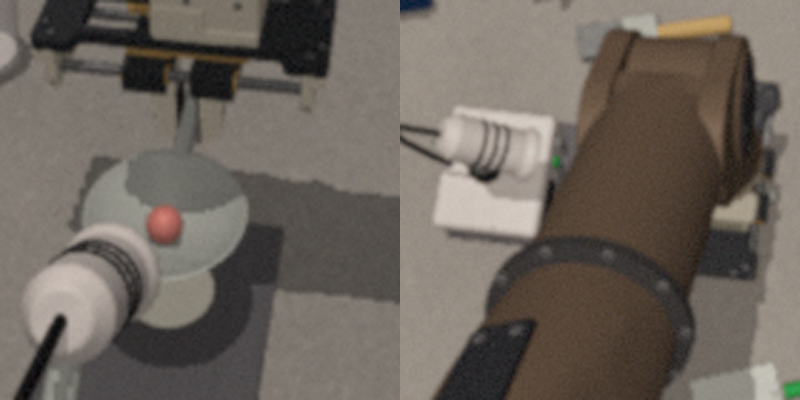

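```bash
python3 -c "
from h import *
s=load('side11.npz')
f=400/140
for X in((.5926,.17,.0915),(.5926,.17,.078),(.592,.1695,.006)): print((proj(s,X)-[180,200])*f)
P=cloud(s)
v,u=int(200+225/f),int(180+164/f);print(P[v,u])
m=(np.hypot(P[...,0]-.5926,P[...,1]-.17)<.056)&(P[...,2]>.06)&(P[...,2]<.105)
h,w=P.shape[:2];vv,uu=np.mgrid[:h,:w];c=(np.c_[uu[m],vv[m]]-[180,200])*f
print(m.sum(),c.min(0),c.max(0))
p=P[m];r=np.hypot(p[:,0]-.5926,p[:,1]-.17);q=p[(r>.042)]
A=np.c_[q[:,:2]-[.5926,.17],np.ones(len(q))];print(len(q),np.linalg.lstsq(A,q[:,2],rcond=None)[0],circ(q[:,:2]))
"
```

```text
[161.92719226 202.03320982]
[163.06700738 215.95839077]
[169.62895214 284.06314486]
[0.5911409  0.18283318 0.087177  ]
1745 [ 82.85714286 140.        ] [245.71428571 280.        ]
523 [ 0.00831788 -0.02597469  0.08647118] (array([0.59122417, 0.17252099]), np.float64(0.0475671201902837))
```

The pan is level over the reflector. Its rim is centred near (164,214) in the side crop, the ball is at (164,225), the lamp head is clear, and the handle points away from the column. I'll hold here for over 2 s.

>>> {"api": "arm_command", "payload": {
  "deltas": [
    {"xyz": [0, 0, 0], "turn": 0, "jaw": 255},
    {"xyz": [0, 0, 0], "turn": 0, "jaw": 255},
    {"xyz": [0, 0, 0], "turn": 0, "jaw": 255},
    {"xyz": [0, 0, 0], "turn": 0, "jaw": 255},
    {"xyz": [0, 0, 0], "turn": 0, "jaw": 255}
  ]
}}

```text
clock: 14.95
position: [0.5816, 0.0849, 0.0685]
ee_rot: [2.358, 2.074, -0.003]
force: [0.6, 0.1, -2.0]
width: 0.125
```

>>> {"api": "arm_command", "payload": {
  "deltas": [
    {"xyz": [0, 0, 0], "turn": 0, "jaw": 255},
    {"xyz": [0, 0, 0], "turn": 0, "jaw": 255},
    {"xyz": [0, 0, 0], "turn": 0, "jaw": 255},
    {"xyz": [0, 0, 0], "turn": 0, "jaw": 255},
    {"xyz": [0, 0, 0], "turn": 0, "jaw": 255}
  ]
}}

```text
clock: 15.37
position: [0.5816, 0.0849, 0.0684]
ee_rot: [2.359, 2.074, -0.003]
force: [0.6, -0.1, -1.6]
width: 0.12
```

>>> {"api": "arm_command", "payload": {
  "deltas": [
    {"xyz": [0, 0, 0], "turn": 0, "jaw": 255},
    {"xyz": [0, 0, 0], "turn": 0, "jaw": 255},
    {"xyz": [0, 0, 0], "turn": 0, "jaw": 255},
    {"xyz": [0, 0, 0], "turn": 0, "jaw": 255},
    {"xyz": [0, 0, 0], "turn": 0, "jaw": 255}
  ]
}}

```text
clock: 15.78
position: [0.5816, 0.085, 0.0684]
ee_rot: [2.358, 2.074, -0.003]
force: [0.0, 0.1, -1.2]
width: 0.125
```

>>> {"api": "arm_command", "payload": {
  "deltas": [
    {"xyz": [0, 0, 0], "turn": 0, "jaw": 255},
    {"xyz": [0, 0, 0], "turn": 0, "jaw": 255},
    {"xyz": [0, 0, 0], "turn": 0, "jaw": 255},
    {"xyz": [0, 0, 0], "turn": 0, "jaw": 255},
    {"xyz": [0, 0, 0], "turn": 0, "jaw": 255}
  ]
}}

```text
clock: 16.2
position: [0.5816, 0.0849, 0.0685]
ee_rot: [2.358, 2.074, -0.003]
force: [-0.0, -1.0, -1.7]
width: 0.12
```

>>> {"api": "arm_command", "payload": {
  "deltas": [
    {"xyz": [0, 0, 0], "turn": 0, "jaw": 255},
    {"xyz": [0, 0, 0], "turn": 0, "jaw": 255},
    {"xyz": [0, 0, 0], "turn": 0, "jaw": 255},
    {"xyz": [0, 0, 0], "turn": 0, "jaw": 255},
    {"xyz": [0, 0, 0], "turn": 0, "jaw": 255}
  ]
}}

```text
clock: 16.62
position: [0.5816, 0.0849, 0.0685]
ee_rot: [2.359, 2.074, -0.003]
force: [0.4, 0.5, -1.3]
width: 0.128
```

>>> {"api": "arm_command", "payload": {
  "deltas": [
    {"xyz": [0, 0, 0], "turn": 0, "jaw": 255},
    {"xyz": [0, 0, 0], "turn": 0, "jaw": 255},
    {"xyz": [0, 0, 0], "turn": 0, "jaw": 255},
    {"xyz": [0, 0, 0], "turn": 0, "jaw": 255},
    {"xyz": [0, 0, 0], "turn": 0, "jaw": 255}
  ]
}}

```text
clock: 17.03
position: [0.5816, 0.0849, 0.0685]
ee_rot: [2.358, 2.074, -0.003]
force: [0.2, 0.4, -1.9]
width: 0.122
```

```bash
python3 snap.py 12 -97.4; python3 -c "
from h import *
C=(.592,.1695,.068)
seq([C+(-97.4-a,) for a in (1,3,6,9,12)])"
```

```text
t17.13 pan [0.5926 0.1698] z0.0685 h-97.3 w0.127 j [-0.54  0.58  0.44  1.86 -0.33  0.78 -0.05]
[-0.0, -0.1, 0.0] 0.1
t17.13 pan [0.5926 0.1698] z0.0685 h-97.3 w0.127 j [-0.54  0.58  0.44  1.86 -0.33  0.78 -0.05]
[-0.0, -0.2, 0.0] 1.1
[-0.0, -0.5, 0.0] 3.1
[0.0, -1.0, 0.0] 6.1
[0.1, -1.4, 0.0] 9.1
[0.2, -1.8, 0.0] 12.1
```

View pics/c12.png

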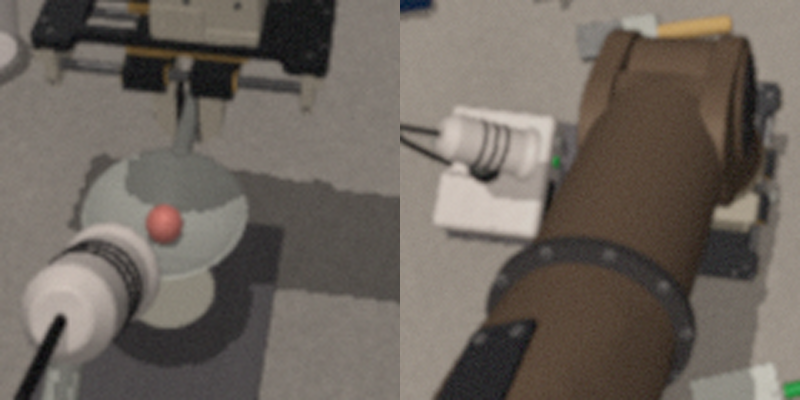

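Unchanged after more than 2.5 s of holding, with the ball at (164,225). Now the clockwise arc about the pan's middle.

>>> {"api": "arm_command", "payload": {
  "deltas": [
    {"xyz": [0, -0.2, 0], "turn": 1.1, "jaw": 255},
    {"xyz": [0, -0.5, 0], "turn": 3.1, "jaw": 255},
    {"xyz": [0, -1.0, 0], "turn": 6.1, "jaw": 255},
    {"xyz": [0.1, -1.4, 0], "turn": 9.1, "jaw": 255},
    {"xyz": [0.2, -1.8, 0], "turn": 12.1, "jaw": 255}
  ]
}}

```text
clock: 17.55
position: [0.5636, 0.0892, 0.0685]
ee_rot: [2.567, 1.809, -0.003]
force: [0.2, 0.2, -1.9]
width: 0.125
```

```bash
cat > arc.py <<'E'
import sys
from h import *
seq([(.592,.1695,.068,-97.4-float(a)) for a in sys.argv[1:]])
E
python3 arc.py 15 18 21 24 27
```

```text
t17.55 pan [0.5924 0.1698] z0.0685 h-109.7 w0.125 j [-0.6   0.56  0.5   1.9  -0.38  0.77 -0.24]
[-0.0, -0.4, 0.0] 2.7
[0.0, -0.9, 0.0] 5.7
[0.1, -1.3, 0.0] 8.7
[0.1, -1.8, 0.0] 11.7
[0.2, -2.2, 0.0] 14.7
```

>>> {"api": "arm_command", "payload": {
  "deltas": [
    {"xyz": [0, -0.4, 0], "turn": 2.7, "jaw": 255},
    {"xyz": [0, -0.9, 0], "turn": 5.7, "jaw": 255},
    {"xyz": [0.1, -1.3, 0], "turn": 8.7, "jaw": 255},
    {"xyz": [0.1, -1.8, 0], "turn": 11.7, "jaw": 255},
    {"xyz": [0.2, -2.2, 0], "turn": 14.7, "jaw": 255}
  ]
}}

```text
clock: 17.97
position: [0.5431, 0.0986, 0.0685]
ee_rot: [2.78, 1.461, -0.003]
force: [0.6, -0.1, -2.1]
width: 0.127
```

```bash
python3 arc.py 30 33 36 39 42
```

```text
t17.97 pan [0.5916 0.169 ] z0.0685 h-124.6 w0.127 j [-0.68  0.56  0.57  1.96 -0.43  0.76 -0.46]
[0.1, -0.4, 0.0] 2.8
[0.1, -0.9, 0.0] 5.8
[0.2, -1.3, 0.0] 8.8
[0.2, -1.7, 0.0] 11.8
[0.4, -2.2, 0.0] 14.8
```

>>> {"api": "arm_command", "payload": {
  "deltas": [
    {"xyz": [0.1, -0.4, 0], "turn": 2.8, "jaw": 255},
    {"xyz": [0.1, -0.9, 0], "turn": 5.8, "jaw": 255},
    {"xyz": [0.2, -1.3, 0], "turn": 8.8, "jaw": 255},
    {"xyz": [0.2, -1.7, 0], "turn": 11.8, "jaw": 255},
    {"xyz": [0.4, -2.2, 0], "turn": 14.8, "jaw": 255}
  ]
}}

```text
clock: 18.38
position: [0.5268, 0.1142, 0.0686]
ee_rot: [2.947, 1.085, -0.003]
force: [-0.9, 0.4, -2.0]
width: 0.128
```

```bash
python3 arc.py 45 48 51 54 57; python3 snap.py 13 -142
```

```text
t18.38 pan [0.592  0.1696] z0.0686 h-139.6 w0.128 j [-0.78  0.56  0.65  1.99 -0.49  0.75 -0.7 ]
[0.0, -0.4, 0.1] 2.8
[0.0, -0.9, 0.1] 5.8
[0.1, -1.3, 0.1] 8.8
[0.2, -1.7, 0.1] 11.8
[0.3, -2.2, 0.1] 14.8
t18.48 pan [0.5915 0.1709] z0.0683 h-139.4 w0.124 j [-0.78  0.56  0.65  1.99 -0.49  0.75 -0.7 ]
[-0.0, -0.2, 0.0] 2.6
```

View pics/c13.png

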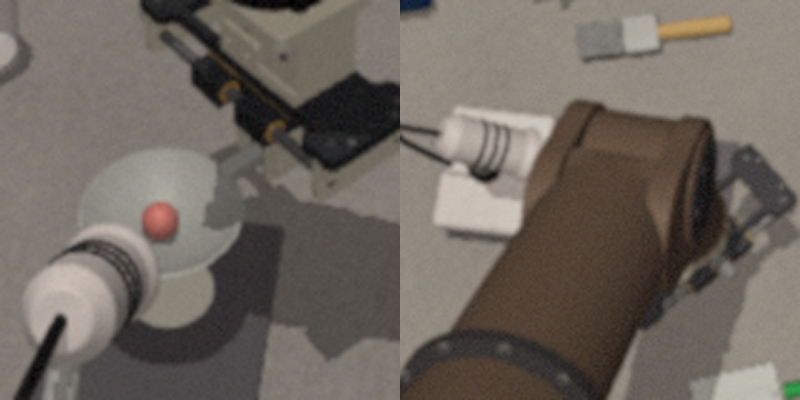

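```bash
python3 -c "
from h import *
P=cloud(load('top13.npz'))
for a,b in((555,140),(560,180),(530,200),(600,110),(545,230),(500,300),(520,150)): print(a,b,P[int(110+b*.4),int(60+(a-400)*.4)].round(3))
S=cloud(load('side13.npz'))
m=(S[...,2]>.1)&(S[...,1]>.0)&(S[...,1]<.35);q=S[m]
for z in(.13,.17,.21,.25,.3,.35):
  k=abs(q[:,2]-z)<.02; print(z,k.sum(),q[k,:2].min(0).round(3) if k.any() else '',q[k,:2].max(0).round(3) if k.any() else '')
"
```

```text
555 140 [0.54  0.153 0.497]
560 180 [0.508 0.142 0.523]
530 200 [0.496 0.162 0.516]
600 110 [0.569 0.133 0.463]
545 230 [0.469 0.136 0.569]
500 300 [0.423 0.144 0.62 ]
520 150 [0.603 0.273 0.194]
0.13 4143 [0.058 0.   ] [0.939 0.35 ]
0.17 2824 [0.066 0.   ] [0.628 0.349]
0.21 2261 [0.075 0.   ] [0.634 0.35 ]
0.25 1241 [0.088 0.   ] [0.568 0.175]
0.3 1175 [0.484 0.115] [0.567 0.158]
0.35 1417 [0.485 0.119] [0.567 0.157]
```

View pics/side13.png

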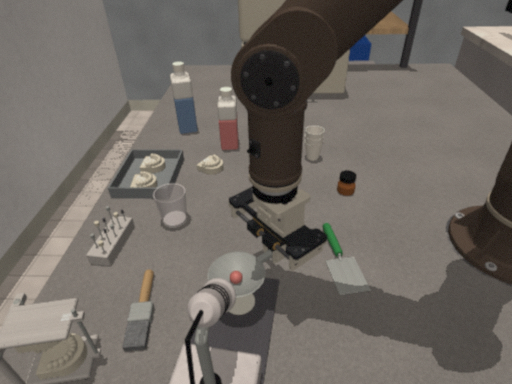

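Half-way: the ball is still central at (161,220) in the crop, the pan is level, and the wrist is well above the lamp head. I'll continue the turn.

```bash
python3 arc.py 43.5 46 49 52 55
```

```text
t18.48 pan [0.5915 0.1709] z0.0683 h-139.4 w0.124 j [-0.78  0.56  0.65  1.99 -0.49  0.75 -0.7 ]
[-0.0, -0.1, 0.0] 1.5
[-0.0, -0.5, 0.0] 4.0
[0.0, -0.9, 0.0] 7.0
[0.1, -1.3, 0.0] 10.0
[0.2, -1.8, 0.0] 13.0
```

>>> {"api": "arm_command", "payload": {
  "deltas": [
    {"xyz": [0, -0.1, 0], "turn": 1.5, "jaw": 255},
    {"xyz": [0, -0.5, 0], "turn": 4, "jaw": 255},
    {"xyz": [0, -0.9, 0], "turn": 7, "jaw": 255},
    {"xyz": [0.1, -1.3, 0], "turn": 10, "jaw": 255},
    {"xyz": [0.2, -1.8, 0], "turn": 13, "jaw": 255}
  ]
}}

```text
clock: 18.9
position: [0.5165, 0.13, 0.0685]
ee_rot: [3.051, 0.744, -0.003]
force: [-0.3, -0.1, -2.1]
width: 0.124
```

```bash
python3 arc.py 58 61 64 67 70
```

```text
t18.90 pan [0.5924 0.1693] z0.0685 h-152.6 w0.124 j [-0.85  0.57  0.72  2.01 -0.54  0.76 -0.9 ]
[-0.0, -0.5, 0.0] 2.8
[0.0, -0.9, 0.0] 5.8
[0.1, -1.3, 0.0] 8.8
[0.2, -1.8, 0.0] 11.8
[0.3, -2.2, 0.0] 14.8
```

>>> {"api": "arm_command", "payload": {
  "deltas": [
    {"xyz": [0, -0.5, 0], "turn": 2.8, "jaw": 255},
    {"xyz": [0, -0.9, 0], "turn": 5.8, "jaw": 255},
    {"xyz": [0.1, -1.3, 0], "turn": 8.8, "jaw": 255},
    {"xyz": [0.2, -1.8, 0], "turn": 11.8, "jaw": 255},
    {"xyz": [0.3, -2.2, 0], "turn": 14.8, "jaw": 255}
  ]
}}

```text
clock: 19.32
position: [0.5091, 0.1511, 0.0685]
ee_rot: [3.122, 0.341, -0.003]
force: [0.4, 0.2, -2.3]
width: 0.124
```

```bash
python3 arc.py 73 76 79 82 84.5
```

```text
t19.32 pan [0.5926 0.1695] z0.0685 h-167.5 w0.124 j [-0.94  0.59  0.8   2.02 -0.6   0.78 -1.14]
[-0.0, -0.4, 0.1] 2.9
[-0.0, -0.9, 0.1] 5.9
[0.0, -1.3, 0.1] 8.9
[0.1, -1.8, 0.1] 11.9
[0.2, -2.1, 0.1] 14.4
```

>>> {"api": "arm_command", "payload": {
  "deltas": [
    {"xyz": [0, -0.4, 0], "turn": 2.9, "jaw": 255},
    {"xyz": [0, -0.9, 0], "turn": 5.9, "jaw": 255},
    {"xyz": [0, -1.3, 0], "turn": 8.9, "jaw": 255},
    {"xyz": [0.1, -1.8, 0], "turn": 11.9, "jaw": 255},
    {"xyz": [0.2, -2.1, 0], "turn": 14.4, "jaw": 255}
  ]
}}

```text
clock: 19.73
position: [0.5065, 0.1725, 0.0685]
ee_rot: [3.14, -0.057, -0.003]
force: [0.0, -0.6, -1.3]
width: 0.122
```

```bash
python3 arc.py 86.5 88.5 89.5 90 90
```

```text
t19.73 pan [0.5919 0.1694] z0.0685 h-182.1 w0.122 j [-1.02  0.62  0.87  2.01 -0.66  0.82 -1.38]
[0.0, -0.3, 0.1] 1.8
[0.0, -0.6, 0.1] 3.8
[0.0, -0.7, 0.1] 4.8
[0.0, -0.8, 0.1] 5.3
[0.0, -0.8, 0.1] 5.3
```

>>> {"api": "arm_command", "payload": {
  "deltas": [
    {"xyz": [0, -0.3, 0], "turn": 1.8, "jaw": 255},
    {"xyz": [0, -0.6, 0], "turn": 3.8, "jaw": 255},
    {"xyz": [0, -0.7, 0], "turn": 4.8, "jaw": 255},
    {"xyz": [0, -0.8, 0], "turn": 5.3, "jaw": 255},
    {"xyz": [0, -0.8, 0], "turn": 5.3, "jaw": 255}
  ]
}}

```text
clock: 20.15
position: [0.5068, 0.1805, 0.0685]
ee_rot: [3.134, -0.202, -0.003]
force: [-0.6, -0.3, -2.3]
width: 0.12
```

>>> {"api": "arm_command", "payload": {
  "deltas": [
    {"xyz": [0, 0, 0], "turn": 0, "jaw": 255},
    {"xyz": [0, 0, 0], "turn": 0, "jaw": 255},
    {"xyz": [0, 0, 0], "turn": 0, "jaw": 255},
    {"xyz": [0, 0, 0], "turn": 0, "jaw": 255},
    {"xyz": [0, 0, 0], "turn": 0, "jaw": 255}
  ]
}}

```text
clock: 20.57
position: [0.5068, 0.1804, 0.0685]
ee_rot: [3.134, -0.202, -0.003]
force: [0.3, -0.0, -1.9]
width: 0.124
```

```bash
python3 snap.py 14 -187.4; python3 -c "
from h import *
s=load('side14.npz');f=400/140
for X in((.592,.1695,.0915),(.592,.1695,.078)): print((proj(s,X)-[180,200])*f)
t=load('top14.npz');P=cloud(t)
m=(np.hypot(P[...,0]-.4075,P[...,1]+.364)<.045)&(P[...,2]>.085);p=P[m];print(len(p),circ(p[:,:2]),np.median(p[:,2]))"
```

```text
t20.67 pan [0.5916 0.1695] z0.0685 h-187.4 w0.120 j [-1.05  0.64  0.9   2.   -0.68  0.83 -1.46]
[0.0, -0.0, 0.1] 0.0
[162.9449797  201.42905725]
[164.07131785 215.35399878]
98 (array([ 0.40870836, -0.36333538]), np.float64(0.02625431795552308)) 0.09352926470528622
```

View pics/c14.png

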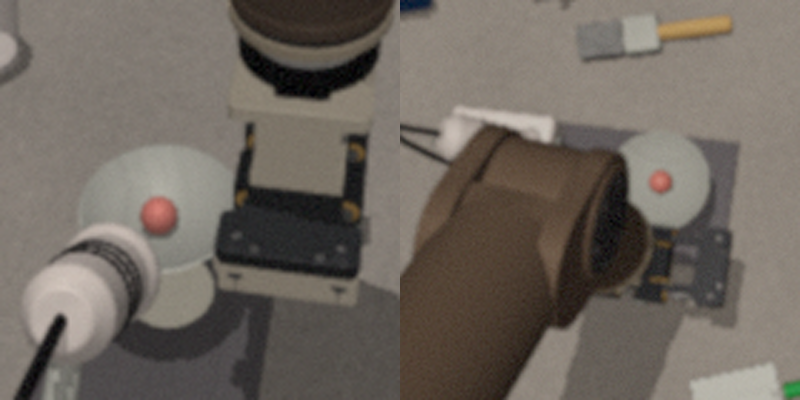

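View pics/side14.png

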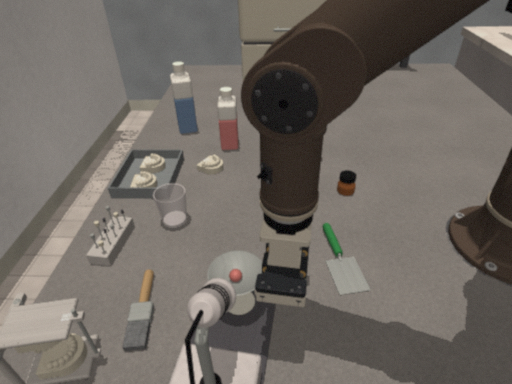

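View pics/top14.png

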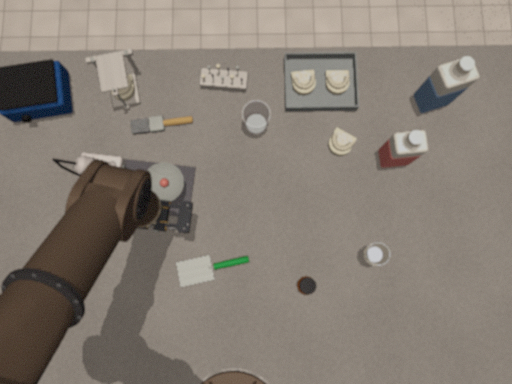

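```bash
python3 -c "
from h import *
t=load('top14.npz')
print(ray(t,(60+261*.4,110+180*.4),.0915),ray(t,(60+261*.4,110+181*.4),.078))
P=cloud(t)
m=(np.hypot(P[...,0]-.592,P[...,1]-.17)<.056)&(P[...,2]>.065)&(P[...,2]<.1);p=P[m]
q=p[np.hypot(p[:,0]-.597,p[:,1]-.168)>.035]
A=np.c_[q[:,:2]-[.592,.17],np.ones(len(q))];print(len(q),np.linalg.lstsq(A,q[:,2],rcond=None)[0])
"
```

```text
[[0.59373084 0.16276528 0.0915    ]] [[0.59541376 0.1653912  0.078     ]]
437 [ 0.03316019 -0.04926178  0.08318905]
```

```bash
python3 -c "
from cell import observe,sign_off
o=observe();print(o['clock'],abs(o['dq']).max(),o['width'],o['force']);print(sign_off())"
```

```text
20.6667 0.002308243783481184 0.11984854314598396 [-0.28518927  0.21144009 -2.1294131 ]
the job is handed in; nothing more can be done
None
```

I finished the task and handed the job in at 20.7 s, with the arm still holding the pan over the reflector. `sign_off` gives no verdict, so this rests on my own last checks.

- **Cup:** I nested the stray cup into the stack and let it go. Its rim sits 19 mm higher than the stack's rim did before, and it looked upright. The same check gave the same result at the end.
- **First hold:** I gripped the pan's handle at 60 N and lifted it. I held it over the reflector, about 5 cm clear of the foot plate, for over 2.5 s with the handle pointing away from the column.
- **Quarter turn:** I turned the pan 90° clockwise about its own middle. Half-way through, the ball was still in the middle and the arm was clear of the lamp.
- **End state:**
  - From the arm's pose, the pan's middle is within 1 mm of the measured reflector centre and the handle is at a quarter turn.
  - The joints are still.
  - The ball is about 3 mm from the pan's middle.
  - The bystanders look unmoved in the last pictures, though I only compared them by eye.

**Disagreements:** The final top picture puts the pan's middle about 7 mm from the reflector's, against under 1 mm from the arm's pose. The wrist partly hid the rim in that picture, and the limit is 20 mm. The last rim-tilt fit from depth gave about 3°. It is noisy, and the limit is 8°. The side camera read positions up to about 1 cm different from the top one in y, so I relied on the top camera.

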